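# Charge the catch box through the drop-bottom hopper

## Task

Prise open the hopper's stiff cover by putting the thin blade in the notch under its edge and lifting, then stand the cover fully open, and load every steel disc cap on the board into the hopper. Shut the cover, and only then pull the latch bolt so that the hinged floor drops and dumps all the caps into the catch box below. Finish with the cover shut, the floor hanging open, the caps lying in the catch box and the blade tool laid flat back on its rubber mat, and leave the other things on the shelf where they are.

Things in the scene. Friction and masses are not known exactly. Their poses are not given: they have to be found in the camera images.
- stand: Fixed grey cast-iron catch box, 220 x 220 x 70 mm high, open on top, 8 mm walls and floor, with a square aluminium hopper over its centre on four thin legs that stand on the box's +y and -y walls. Origin: centre of the box's underside, on the work surface. Own frame: x away from the robot at yaw 0, y left, z up; all directions given for the hopper, cover, floor and latch are in this frame
- hopper_floor (a point): centre of the hopper's inner floor (when shut), 160 mm above the work surface. Hopper: 130 x 130 mm outside, 5 mm walls, 120 x 120 mm inside, 60 mm deep, rim 220 mm above the work surface; closed above by the cover, below by the hinged floor
- box_floor (a point): centre of the catch box's inner floor, 8 mm up; inside 204 x 204 mm, walls rise 62 mm above this point
- notch (a point): middle of the pry notch, on the outer face of the hopper's -y wall: an opening through the wall 44 mm wide (along x), 10 mm high, directly under the cover (215 mm up at its middle); the blade enters it along +y
- cover: hopper's cover: steel plate 130 x 130 x 5 mm, flush with the hopper's outside, no handle. Origin on its hinge line, the hopper's upper +y edge (220 mm up); the plate lies towards its own -y, underside at z = 0. Tilt of its z axis: 0 shut, 1.57 rad upright, stop 1.9. Its free edge swings up and over to +y. The stiff hinge keeps it where left; about 1.5 N at the free edge lifts it
- cover_edge (a point): middle of the cover's free edge, at its underside, 130 mm from the hinge
- flap (a joint): angle of the hopper's hinged floor (rad): 0 shut, 1.2 hanging open. Hinged along the hopper's +x wall; its -x edge rests on the latch bolt and falls by itself when the bolt is drawn
- latch (a joint): how far the latch bolt is drawn out (m): 0 holds the floor shut, at about 0.014 the floor drops, stop at 0.035. The bolt lies under the middle of the hopper's -x wall, slides out towards -x, stays where it is left, takes about 4 N
- latch_post (a point): top of the latch bolt's upright post in front of the -x wall, 98 mm from the hopper's centre when shut, 225 mm above the work surface (level with the cover's top): a round black knob 18 mm thick and 18 mm high on a 14 mm post, in all 80 mm high; pinch it from above and draw it to -x
- mat: fixed black rubber mat, 260 x 110 x 4 mm, on one side of the shelf; origin at the centre of its underside, long side along its x. The blade tool lies on it
- blade: pry blade tool, loose, 0.16 kg, lying flat: dark wooden handle 110 long x 22 wide x 24 mm high, and a steel blade 100 long x 20 wide x 3 mm thick that sticks out of the handle's end along +x with its mid-plane 12.5 mm above the tool's underside. Origin: at the handle's front end (where the blade begins), on the underside; handle from x = -110 to 0, blade from 0 to +100 mm
- blade_tip (a point): middle of the blade's tip edge
- board: fixed plywood board, 200 x 200 x 6 mm, on the other side of the shelf, where the caps lie; origin at the centre of its underside
- cap1: loose stainless disc cap with a bright flat face, 46 mm diameter, 16 mm thick, about 0.15 kg, lying flat on the board; origin at the centre of its underside. Two to four caps are present
- cap2: loose stainless disc cap with a bright flat face, 46 mm diameter, 16 mm thick, about 0.15 kg, lying flat on the board; origin at the centre of its underside. Two to four caps are present
- cap3: loose stainless disc cap with a bright flat face, 46 mm diameter, 16 mm thick, about 0.15 kg, lying flat on the board; origin at the centre of its underside. Two to four caps are present
- cap4: loose stainless disc cap with a bright flat face, 46 mm diameter, 16 mm thick, about 0.15 kg, lying flat on the board; origin at the centre of its underside. Two to four caps are present
- check_valve: bystander: brass check valve, about 95 x 48 x 64 mm; leave alone
- trap_body: bystander: green enamelled bucket trap body, 116 mm across, 135 mm high; leave alone
- flange: bystander: steel flange ring, 90 mm across, 18 mm thick; leave alone
- gasket: bystander: black gasket ring, 70 mm across, 5 mm thick; leave alone
- spanner: bystander: spanner, 160 mm long; leave alone
- compound_tin: bystander: tin, 68 mm across, 90 mm high; leave alone
Mind the look-alikes: they are no part of the job. Several things have the shape of the blade; the one meant has the colours described above.

How it is judged:
By the outcome, as a careful person would: the job done as asked, in the order asked, and still so for the second after the job is handed in, with the robot touching nothing.
Of cap1, cap2, cap3, cap4 only 2 to 4 are there at a start; the rules pass over those that are not, and their reading is None.
At some moment in a run one of cap1, cap2, cap3, cap4 may be knocked a few centimetres aside while the robot is not near it.
It also fails if it takes over 210 s, if anything falls off the work surface, if the arm or the gripper's body presses on something with over 40 N, if the wrist force passes 120 N, or if a joint passes its speed limit or range.

## Robot

A 6-joint arm with a two-finger parallel gripper is mounted at the origin on the work surface. World frame = base frame: x ahead of the robot, y to its left, z up, the work surface at z = 0. Lengths are in mm, angles in rad, forces in N, time in s.
With the tool pointing down it reaches from about 275 to 750 mm from the base axis. Payload 10.2 kg.
Tool frame: the origin (TCP) lies midway between the tips of the shut fingers; the grasp point (between the pads) lies 19 mm behind it; z points along the fingers, y is the line along which they close (so a half turn about z gives the same grasp; the last joint's range is limited). The gripper opens to 85 mm and grips with 20 to 120 N. Pads are 22 mm wide; open, the fingers measure 114 mm over their backs; the gripper's body (76 mm by 85 mm) begins 54 mm behind the grasp point. The pads swing forward as they close: fully open they stand 13 mm farther back than shut.
Start: joints at [-1.525, 0.313, 1.498, -0, 1.331, -0.223], TCP at [139.413, -506.157, 231.294] pointing down, gripper open.
Joint ranges: [-2.94, 2.94], [-0.97, 2.17], [0.19, 2.56], [-1.23, 4.37], [0.02, 3.11], [-2.88, 2.88]. Speed limits (rad/s): [2.39, 2.39, 3.01, 3.14, 3.14, 3.14].

## Interface

Orientations are given as a unit quaternion [w, x, y, z].
In Python, from rig import ctrl gives the robot as it stands.
- The arm moves only by the tool send_rows, never from a script. Its argument "targets" is a list of rows, each an object with "offset": the shift along the world's x, y, z in cm, a list of three; "spin": the turn about the world's z in rad. A call has 1 to 8 rows; each row is the pose to reach, as a shift and turn from the pose commanded when the call began; what a row does not reach only later rows make up. A row lasts 1/12 s, in which the tool goes at most 41.7 mm and 7.16 degrees, less where a joint would pass 70% of its speed; a pose out of reach is approached as far as the arm can. A call with a gripper value outside its range is refused whole. "grip" is the opening, from 0 (shut) to 1 (fully open), set as the call begins (left out, the last holds). The fingers move at their own pace and stop on an object; "squeeze" is the grip in N (left out, the last holds). Time passes only in rows, so rows that repeat a pose let the fingers close. It gives the time, the measured TCP pose, the force, the opening and the grip force at its end, in the units of the state.
- ctrl.sense(): the state, without advancing time (a new reading comes with each control period).
- ctrl.capture(name): name is "scene" or "top" or "wrist"; returns (picture, depth): 400x640x3 uint8, red, green, blue; 400x640 float32, mm along the optical axis (not along the pixel's ray), 0 where there is no reading.
- ctrl.calibration(name): a dict with "fx", "fy", "cx", "cy" (pixels), "view" (4x4, takes a point from world to camera coordinates); the wrist camera has in their place "mount" (4x4, takes a point from camera to tool coordinates, whose origin is the TCP and whose axes are the flange's). Camera axes: x right, y down, z forward; pixel columns grow to the right and rows downward; lengths in mm; the calibration is good to about 2 mm. A picture is of the moment at which its call begins: read the wrist's pose just before it. calibration takes no time and is no camera call.
- ctrl.finish_job(): hands the job in; it is judged then, once.
Trained networks look in the newest picture that a camera, given by its name, has taken for a name from the list of things; names that differ only in an ending like _2 or _b are one class to them, and where a whole thing is asked for, a point or a joint stands for the part that bears it (a point fixed in the world has none). Each returns a list of dicts, best first, with "conf" (0 to 1); they miss things now and then, are a little off and sometimes report something else, mostly with a low value. They report only what shows in the picture. A call takes as long as a camera call. They do not tell look-alikes from the thing itself.
- ctrl.search_frame(camera, query): "box" ([left, top, right, bottom] in pixels, round what is visible of it).
- ctrl.place_of(camera, query): "uv" ([column, row] in pixels: a listed point, or the origin of a listed thing).
The state is a dict: "time_s": time; "joints": joint angles; "dq": joint speeds; "tau": joint torques, N m; "eef_pos": TCP position; "ee_rot": TCP orientation; "force": force on the tool from outside, world axes, zero at the start; "wrist_torque": the same for the moment, N m; "grip_width": opening from 0.0 (shut) to 1.0 (fully open); "grip_force": force on a finger pad.
Only numpy, scipy, OpenCV 4.12 (cv2) and the standard library are available. Lean on these libraries where they do the work, as an engineer would, in place of code of your own. Each camera call takes 0.05 s, during which the arm holds its last target. There are 200 camera calls.

## Working session

There is one attempt and no reset: what is moved stays moved. The work goes in short steps, Python scripts to look and compute and a tool call to move; the robot and the scene stay as the last step left them, time stands still between calls to the robot, and variables do not carry over. Pictures are saved under pics/ and viewed, at most 14 in all, crops included, and the job is handed in when it is done.

Besides the shell and the picture viewer there is one more tool, called after "Request:" in YAML: its name, and indented under it one key for each argument. send_rows: Moves the arm, as the interface text tells. Its arguments: {"type":"object","properties":{"targets":{"type":"array"},"grip":{"type":"number"},"squeeze":{"type":"number"}},"required":["targets"]}

```bash
ls; mkdir -p pics
cat > h.py <<'E'
import numpy as np, cv2
from rig import ctrl
from scipy.spatial.transform import Rotation as R
def snap(c,fn=None):
    s=ctrl.sense(); im,d=ctrl.capture(c)
    if fn: cv2.imwrite('pics/'+fn,im[:,:,::-1])
    return s,im,d
def c2w(c,s=None):
    k=ctrl.calibration(c)
    if 'view' in k: return k,np.linalg.inv(np.array(k['view']))
    T=np.eye(4); q=s['ee_rot']; T[:3,:3]=R.from_quat([q[1],q[2],q[3],q[0]]).as_matrix(); T[:3,3]=s['eef_pos']
    return k,T@np.array(k['mount'])
def ray(c,uv,s=None,z=None,depth=None):
    k,T=c2w(c,s); r=np.array([(uv[0]-k['cx'])/k['fx'],(uv[1]-k['cy'])/k['fy'],1.])
    if depth is not None: return T[:3,:3]@(r*depth)+T[:3,3]
    dr=T[:3,:3]@r; return T[:3,3]+dr*(z-T[2,3])/dr[2]
def cloud(c,d,s=None):
    k,T=c2w(c,s); v,u=np.indices(d.shape)
    P=np.stack([(u-k['cx'])/k['fx']*d,(v-k['cy'])/k['fy']*d,d],-1)@T[:3,:3].T+T[:3,3]
    P[d==0]=np.nan
    return P
E
python3 - <<'E'
from h import *
np.set_printoptions(precision=1,suppress=True)
for c in ['scene','top']:
    s,im,d=snap(c,c+'0.png'); P=cloud(c,d)
    for q in ['stand','hopper_floor','notch','cover','cover_edge','latch_post','mat','blade','blade_tip','board','cap1','check_valve','trap_body','flange','gasket','spanner','compound_tin']:
        for r in ctrl.place_of(c,q)[:5]:
            u=np.round(r['uv']).astype(int); u=np.clip(u,0,[639,399]); print(c,q,round(r['conf'],2),u,P[u[1],u[0]])
print(s['eef_pos'],s['ee_rot'],s['time_s'],s['force'])
for c in ['scene','top']: print(c2w(c)[1],c2w(c)[0]['fx'])
print(ctrl.calibration('wrist'))
E
```

```text
pics
scene stand 0.77 [348 230] [629.4 -73.8 164.3]
scene hopper_floor 0.81 [346 210] [596.4 -33.6 218.2]
scene hopper_floor 0.71 [286 300] [ 542.7 -367.5   24.5]
scene hopper_floor 0.63 [346 228] [620.7 -73.5 170.7]
scene notch 0.55 [338 214] [577.9 -57.6 209.9]
scene cover 0.68 [358 190] [594.9  61.  219.8]
scene cover 0.17 [347 232] [599.5  -6.    1.9]
scene cover_edge 0.96 [337 212] [569.  -48.2 201.9]
scene latch_post 0.63 [386 133] [528.9 488.6  63.9]
scene latch_post 0.39 [322 185] [412.9 116.5  41.4]
scene mat 0.55 [287 297] [ 539.2 -355.7   21.6]
scene blade 0.82 [205 317] [ 325.  -561.3   14.4]
scene blade 0.61 [286 296] [ 535.1 -355.4   25.9]
scene blade 0.54 [225 240] [ 193.4 -278.    -6.5]
scene blade_tip 0.9 [309 315] [ 637.6 -366.1   -1.9]
scene blade_tip 0.76 [214 343] [ 403.1 -615.     0.4]
scene blade_tip 0.55 [216 220] [ 119.  -231.6   17.9]
scene blade_tip 0.24 [344 170] [444.9 255.    3.8]
scene blade_tip 0.16 [337 213] [572.6 -55.2 208.7]
scene board 0.9 [364 170] [519.1 304.4  -4.1]
scene cap1 0.65 [359 150] [454.7 377.5  16.7]
scene cap1 0.64 [370 179] [569.  
[... 1920 characters left out ...]
2.7  -9.5   1.7]
top compound_tin 0.16 [398 196] [ 536.5 -336.7    8.8]
[ 139.4 -506.2  231.3] [ 0.   1.   0.1 -0. ] 0.9 [-0.4 -0.4  0. ]
[[   0.9    0.4   -0.3  871.3]
 [   0.5   -0.7    0.4 -687. ]
 [  -0.    -0.5   -0.9 1444.9]
 [   0.     0.     0.     1. ]] 401.22864604390594
[[   0.    -1.     0.2  179.8]
 [  -1.    -0.    -0.    -8.7]
 [   0.    -0.2   -1.  1624.3]
 [   0.     0.     0.     1. ]] 374.969165369467
{'fx': 342.18303461581644, 'fy': 342.18303461581644, 'cx': 319.023799480798, 'cy': 198.4346871401917, 'mount': array([[  -0. ,   -1. ,   -0.3,   67.6],
       [   1. ,    0. ,   -0. ,    1.1],
       [   0. ,   -0.3,    1. , -142.8],
       [   0. ,    0. ,    0. ,    1. ]])}
```

Run:
```python
import cv2
a=cv2.imread('pics/top0.png'); b=a[110:310,170:490]; cv2.imwrite('pics/top0c.png',cv2.resize(b,(800,500),interpolation=3))
a=cv2.imread('pics/scene0.png'); b=a[100:380,160:440]; cv2.imwrite('pics/scene0c.png',cv2.resize(b,(600,600),interpolation=3))
```

```text
(no output)
```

View pics/top0c.png

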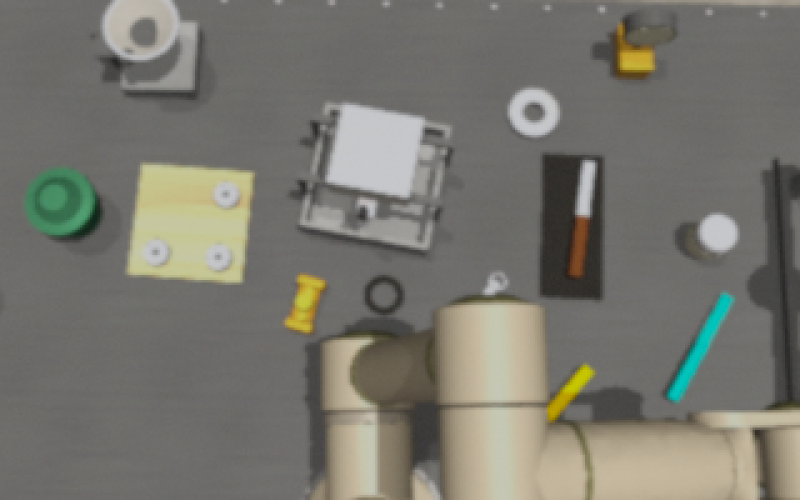

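View pics/scene0c.png

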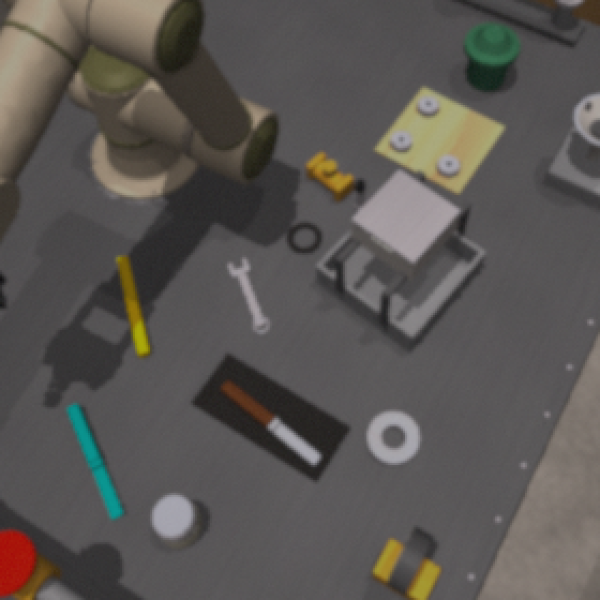

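Top crop: hopper with its white cover at centre (375,150) and a knob at (367,210). The brown-handled blade lies on the black mat (580,220), and three caps sit on the board at (225,195), (155,252) and (218,257). The cyan and yellow bars are look-alikes. The scene view agrees. Next I move over the blade.

Run:
```python
from h import *
np.set_printoptions(precision=3,suppress=True)
s=ctrl.sense(); q=s['ee_rot']; print(R.from_quat([q[1],q[2],q[3],q[0]]).as_matrix()); print(s['eef_pos'],s['joints'])
```

```text
[[ 0.964  0.266 -0.   ]
 [ 0.266 -0.964  0.   ]
 [-0.    -0.    -1.   ]]
[ 139.42  -506.148  231.287] [-1.525  0.313  1.498 -0.     1.331 -0.223]
```

Request:
send_rows:
  targets:
    - {"offset":[4,2,2]}
    - {"offset":[8,4,4]}
    - {"offset":[12,6,6]}
    - {"offset":[16,8,8]}
    - {"offset":[20,10,8]}
    - {"offset":[24,12,8]}
    - {"offset":[26,13,8]}
    - {"offset":[28,14,8]}

```text
invalid input
```

Run:
```python
from h import *
np.set_printoptions(precision=1,suppress=True)
s,im,d=snap('wrist','w1.png'); print(s['eef_pos'],s['joints'],s['time_s'])
for q in ['blade','blade_tip','mat']:
    for r in ctrl.place_of('wrist',q)[:3]: print(q,r, ray('wrist',r['uv'],s,z=4 if q!='blade_tip' else 16))
```

```text
[ 139.4 -506.1  231.3] [-1.5  0.3  1.5 -0.   1.3 -0.2] 1.8
blade {'uv': [128.5, 68.9], 'conf': 0.95} [ 188.2 -292.8    4. ]
blade {'uv': [414.1, 11.5], 'conf': 0.59} [ 314.9 -555.     4. ]
blade_tip {'uv': [48.7, 125.6], 'conf': 0.87} [ 112.2 -227.    16. ]
```

View pics/w1.png

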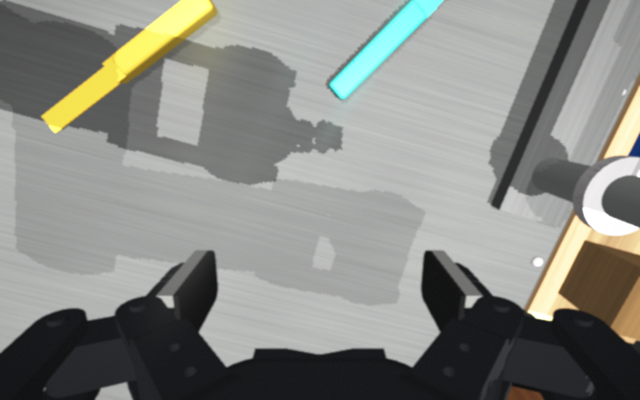

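The wrist view shows only the yellow and cyan look-alikes. The move was refused, probably because the rows lacked "spin", so I'll include it.

Request:
send_rows:
  targets:
    - {"offset":[4,2,2],"spin":-0.1}
    - {"offset":[8,4,4],"spin":-0.2}
    - {"offset":[12,6,6],"spin":-0.3}
    - {"offset":[16,8,8],"spin":-0.4}
    - {"offset":[20,10,8],"spin":-0.5}
    - {"offset":[24,12,8],"spin":-0.54}
    - {"offset":[26,13,8],"spin":-0.54}
    - {"offset":[28,14,8],"spin":-0.54}

```text
time_s: 2.67
eef_pos: [421.5, -364.6, 311.8]
ee_rot: [0.0, 0.991, -0.135, 0.0]
force: [-0.7, -1.2, -1.0]
grip_width: 1.004
grip_force: 0.0
```

Request:
send_rows:
  targets:
    - {"offset":[2,1,0],"spin":0}
    - {"offset":[2,1,0],"spin":0}
    - {"offset":[2,1,0],"spin":0}

```text
time_s: 2.92
eef_pos: [440.1, -355.6, 311.0]
ee_rot: [-0.0, 0.991, -0.134, -0.0]
force: [-1.1, 0.2, -0.1]
grip_width: 1.001
grip_force: 0.0
```

Run:
```python
from h import *
np.set_printoptions(precision=1,suppress=True)
s,im,d=snap('wrist','w2.png'); print(s['eef_pos'],s['joints'],s['time_s'])
for q in ['blade','blade_tip','mat']:
    for r in ctrl.place_of('wrist',q)[:3]: print(q,r, ray('wrist',r['uv'],s,z=4 if q!='blade_tip' else 16))
P=cloud('wrist',d,s)
hsv=cv2.cvtColor(im,cv2.COLOR_RGB2HSV)
m=(hsv[...,0]<14)&(hsv[...,1]>110)&(hsv[...,2]>40)&(P[...,2]>18)&(P[...,2]<40)&(P[...,0]>400)
n,l,st,ce=cv2.connectedComponentsWithStats(m.astype(np.uint8)); i=1+np.argmax(st[1:,4]); print(st[i])
p=P[l==i]; print(p.mean(0),cv2.minAreaRect(p[:,:2].astype(np.float32)))
```

```text
[ 440.1 -355.6  311. ] [-0.9  0.4  1.2 -0.   1.6  1. ] 2.9167
blade {'uv': [318.5, 328.9], 'conf': 0.85} [ 189.8 -285.6    4. ]
blade {'uv': [481.7, 203.3], 'conf': 0.76} [ 322.  -553.5    4. ]
blade {'uv': [296.3, 82.2], 'conf': 0.71} [ 540.1 -353.6    4. ]
blade_tip {'uv': [517.9, 136.6], 'conf': 0.7} [ 402.2 -605.6   16. ]
mat {'uv': [287.5, 103.1], 'conf': 0.67} [ 519.  -335.8    4. ]
[ 290   87   28   89 1536]
[ 482.  -347.7   27.8] ((479.73321533203125, -347.310546875), (21.87997817993164, 107.4240493774414), 81.60801696777344)
```

View pics/w2.png

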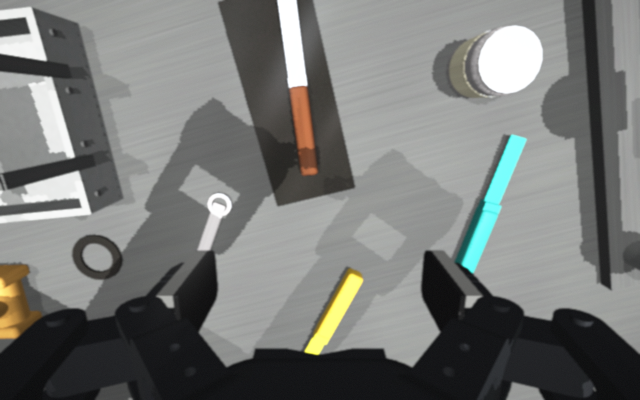

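The wrist view shows the brown handle at (303,130) with the blade pointing up the image on the mat. Handle centre is (481,-347), yaw about -0.147. I go down to grasp it.

Request:
send_rows:
  targets:
    - {"offset":[2,0.4,-4],"spin":0.06}
    - {"offset":[4,0.75,-8],"spin":0.12}
    - {"offset":[4.5,0.75,-12],"spin":0.12}
    - {"offset":[4.5,0.75,-16],"spin":0.12}
    - {"offset":[4.5,0.75,-20],"spin":0.12}
    - {"offset":[4.5,0.75,-23],"spin":0.12}
    - {"offset":[4.5,0.75,-25],"spin":0.12}
    - {"offset":[4.5,0.75,-25],"spin":0.12}
  grip: 0.7

```text
time_s: 3.78
eef_pos: [482.0, -347.7, 57.0]
ee_rot: [-0.003, 0.997, -0.076, -0.003]
force: [-0.3, 0.9, -0.9]
grip_width: 0.703
grip_force: 0.0
```

Request:
send_rows:
  targets:
    - {"offset":[0,0,-1.5],"spin":0}
    - {"offset":[0,0,-3],"spin":0}
    - {"offset":[0,0,-4],"spin":0}
    - {"offset":[0,0,-5],"spin":0}
    - {"offset":[0,0,-5.5],"spin":0}
    - {"offset":[0,0,-5.5],"spin":0}

```text
time_s: 4.28
eef_pos: [484.1, -348.7, 5.9]
ee_rot: [-0.0, 0.997, -0.076, -0.0]
force: [0.3, 0.5, -0.0]
grip_width: 0.701
grip_force: 0.0
```

Request:
send_rows:
  targets:
    - {"offset":[0,0,0],"spin":0}
    - {"offset":[0,0,0],"spin":0}
    - {"offset":[0,0,0],"spin":0}
    - {"offset":[0,0,0],"spin":0}
    - {"offset":[0,0,0],"spin":0}
    - {"offset":[0,0,0],"spin":0}
  grip: 0
  squeeze: 100

```text
time_s: 4.78
eef_pos: [484.8, -348.9, 7.4]
ee_rot: [0.0, 0.997, -0.075, 0.0]
force: [-1.7, 1.5, 4.7]
grip_width: 0.228
grip_force: 98.7
```

Request:
send_rows:
  targets:
    - {"offset":[0,0,1],"spin":0}
    - {"offset":[0,0,3],"spin":0}
    - {"offset":[0,0,7],"spin":0}
    - {"offset":[0,0,11],"spin":0}
    - {"offset":[0,0,15],"spin":0.1}
    - {"offset":[0.5,1,19],"spin":0.2}
    - {"offset":[1,2,23],"spin":0.3}
    - {"offset":[2,3,27],"spin":0.42}

```text
time_s: 5.45
eef_pos: [503.5, -318.1, 278.6]
ee_rot: [0.0, 0.991, 0.136, 0.0]
force: [0.5, -1.5, -1.7]
grip_width: 0.236
grip_force: 98.1
```

Request:
send_rows:
  targets:
    - {"offset":[0,0,1],"spin":0.12}
    - {"offset":[1,0,2],"spin":0.24}
    - {"offset":[1,0,3],"spin":0.36}
    - {"offset":[1,0,3],"spin":0.48}
    - {"offset":[2,0,3],"spin":0.6}
    - {"offset":[3,0,3],"spin":0.72}
    - {"offset":[3,1,3],"spin":0.84}
    - {"offset":[3,2,3],"spin":0.96}

```text
time_s: 6.12
eef_pos: [534.2, -298.6, 305.6]
ee_rot: [-0.0, 0.815, 0.579, -0.0]
force: [-0.7, -0.5, -1.9]
grip_width: 0.234
grip_force: 98.3
```

Request:
send_rows:
  targets:
    - {"offset":[0,1,0],"spin":0.1}
    - {"offset":[0,2,0],"spin":0.2}
    - {"offset":[0,2,0],"spin":0.2}
    - {"offset":[0,2,0],"spin":0.2}
    - {"offset":[0,2,0],"spin":0.2}

```text
time_s: 6.53
eef_pos: [534.1, -279.2, 305.8]
ee_rot: [0.0, 0.757, 0.654, -0.0]
force: [0.0, 0.0, -1.8]
grip_width: 0.227
grip_force: 98.3
```

Run:
```python
from h import *
np.set_printoptions(precision=1,suppress=True)
s,im,d=snap('wrist','w3.png'); print(s['eef_pos'],s['ee_rot'],s['joints'],s['time_s'])
for q in ['notch','cover','cover_edge','blade_tip','latch_post','stand']:
    for r in ctrl.place_of('wrist',q)[:2]: 
        u=np.clip(np.round(r['uv']).astype(int),0,[639,399]); print(q,r, ray('wrist',r['uv'],s,z={'notch':215,'latch_post':225}.get(q,220)),ray('wrist',r['uv'],s,depth=d[u[1],u[0]]))
P=cloud('wrist',d,s)
m=(abs(P[...,2]-225)<9)&(P[...,1]>-100)&(P[...,0]>480)&(P[...,0]<690)
n,l,st,ce=cv2.connectedComponentsWithStats(m.astype(np.uint8)); i=1+np.argmax(st[1:,4]); print(st[i])
p=P[l==i]; print(p.mean(0),cv2.minAreaRect(p[:,:2].astype(np.float32)))
```

```text
[ 534.1 -279.2  305.8] [ 0.   0.8  0.7 -0. ] [-0.7  0.5  1.1 -0.   1.6 -0.5] 6.5333Traceback (most recent call last):
  File "<stdin>", line 9, in <module>
    return _wrapfunc(a, 'argmax', axis=axis, out=out, **kwds)
    return bound(*args, **kwds)
ValueError: attempt to get argmax of an empty sequence
```

View pics/w3.png

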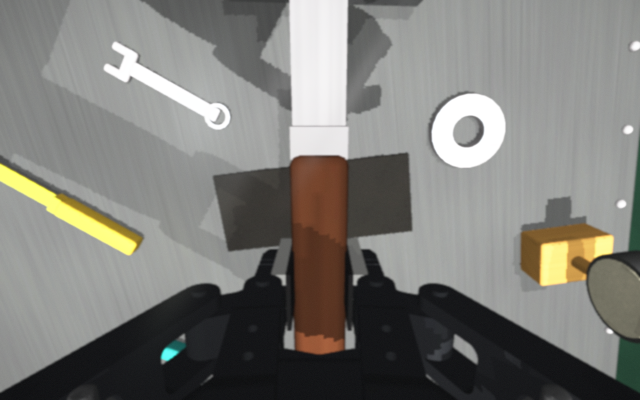

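The blade is held straight, and the hopper is out of the wrist's view. I'll locate the cover with the top and scene cameras.

Run:
```python
from h import *
np.set_printoptions(precision=1,suppress=True)
for c in ['top','scene']:
    s,im,d=snap(c,c+'1.png'); P=cloud(c,d)
    m=(abs(P[...,2]-225)<14)&(abs(P[...,1])<110)&(P[...,0]>500)&(P[...,0]<690)&(im.min(-1)>140)
    n,l,st,ce=cv2.connectedComponentsWithStats(m.astype(np.uint8)); i=1+np.argmax(st[1:,4]); print(st[i])
    v,u=np.where(l==i); q=np.array([ray(c,(a,b),z=225)[:2] for a,b in zip(u,v)]).astype(np.float32)
    print(q.mean(0),cv2.minAreaRect(q), P[l==i].mean(0))
    for q in ['notch','latch_post','cover_edge','hopper_floor']:
        for r in ctrl.place_of(c,q)[:3]: print(q,r['conf'],np.array(r['uv']),ray(c,r['uv'],z={'notch':215,'latch_post':225,'cover_edge':220}.get(q,160)))
a=cv2.imread('pics/top1.png'); cv2.imwrite('pics/top1c.png',cv2.resize(a[130:230,270:430],(800,500),interpolation=3))
```

```text
[ 301  151   39   38 1105]
[584.9   8.6] ((585.3948974609375, 8.891036987304688), (132.95339965820312, 130.43629455566406), 80.25457763671875) [584.9   8.6 225. ]
notch 0.64 [334.1 173.9] [572.6 -47.2 215. ]
latch_post 0.4 [316.1 195.4] [483.   20.2 225. ]
cover_edge 0.72 [336.5 174.1] [570.6 -56.4 220. ]
cover_edge 0.64 [314.8 193.8] [490.2  25.4 220. ]
hopper_floor 0.78 [321.7 175. ] [582.    1.3 160. ]
[ 326  180   48   42 1023]
[589.    3.8] ((587.5804443359375, 5.740898132324219), (124.34001922607422, 124.17823028564453), 80.22633361816406) [588.7   4.5 223.8]
notch 0.92 [338.8 213.3] [580.1 -56.4 215. ]
latch_post 0.53 [321.7 183.5] [468.7  16.5 225. ]
cover_edge 0.66 [343.8 303.7] [ 748.3 -331.6  220. ]
cover_edge 0.55 [359.  193.3] [604.6  50.1 220. ]
hopper_floor 0.82 [348.3 207.9] [586.5   9.5 160. ]
hopper_floor 0.22 [346.7 231.1] [626.6 -78.  160. ]
```

View pics/top1c.png

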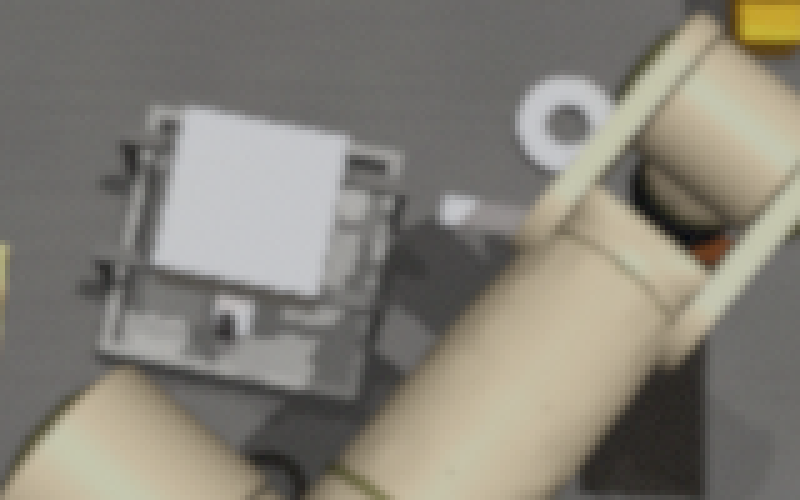

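Top crop: the cover is the white square at (250,200) and the blade tip is at (450,208), pointing at its -y side. Hopper centre is about (586,7), yaw -0.17. I line up with the tip 30 mm short of the notch.

Request:
send_rows:
  targets:
    - {"offset":[0.5,1,-1],"spin":-0.025}
    - {"offset":[1,2.5,-3],"spin":-0.025}
    - {"offset":[1,3.5,-6],"spin":-0.025}
    - {"offset":[1,4.0,-8.5],"spin":-0.025}
    - {"offset":[1,4.4,-10],"spin":-0.025}
    - {"offset":[1,4.4,-10],"spin":-0.025}
    - {"offset":[1,4.4,-10],"spin":-0.025}

```text
time_s: 7.97
eef_pos: [544.3, -234.8, 205.8]
ee_rot: [-0.0, 0.764, 0.646, -0.0]
force: [0.0, -0.7, -0.5]
grip_width: 0.233
grip_force: 98.4
```

Run:
```python
from h import *
np.set_printoptions(precision=1,suppress=True)
s,im,d=snap('wrist'); P=cloud('wrist',d,s); print(s['eef_pos'],s['ee_rot'],s['force'])
for v in (5,40,80,120,160,200,240): print(v,P[v,319],im[v,319])
row=P[20]; k=(row[:,2]>190); print(row[k][[0,-1]])
row=P[220]; k=(row[:,2]>215); print(row[k][[0,-1]])
s,im,d=snap('scene','scene2.png')
for r in ctrl.place_of('scene','blade_tip')[:3]: print(r,ray('scene',r['uv'],z=215))
for r in ctrl.place_of('scene','notch')[:2]: print(r,ray('scene',r['uv'],z=215))
a=cv2.imread('pics/scene2.png'); cv2.imwrite('pics/scene2c.png',cv2.resize(a[150:300,240:440],(800,600),interpolation=3))
```

```text
[ 544.3 -234.8  205.8] [-0.   0.8  0.6 -0. ] [ 0.  -0.7 -0.5]
5 [ 562.5 -137.1  216.8] [231 229 231]
40 [ 560.7 -148.   216.5] [233 232 232]
80 [ 558.4 -161.3  216.6] [235 234 234]
120 [ 556.1 -175.3  216.5] [232 230 230]
160 [ 553.8 -189.   225. ] [99 65 50]
200 [ 551.3 -203.4  226.5] [99 57 37]
240 [ 548.8 -218.5  227.9] [77 47 30]
[[ 552.  -139.9  216.1]
 [ 571.4 -143.2  216.3]]
[[ 539.5 -210.6  223. ]
 [ 560.5 -213.5  224.7]]
{'uv': [217.3, 343.7], 'conf': 0.91} [ 482.3 -622.4  215. ]
{'uv': [332.5, 222.5], 'conf': 0.8} [578.8 -99.4 215. ]
{'uv': [217.2, 221.1], 'conf': 0.57} [ 229.2 -295.8  215. ]
{'uv': [336.1, 213.3], 'conf': 0.75} [571.9 -61.1 215. ]
```

View pics/scene2c.png

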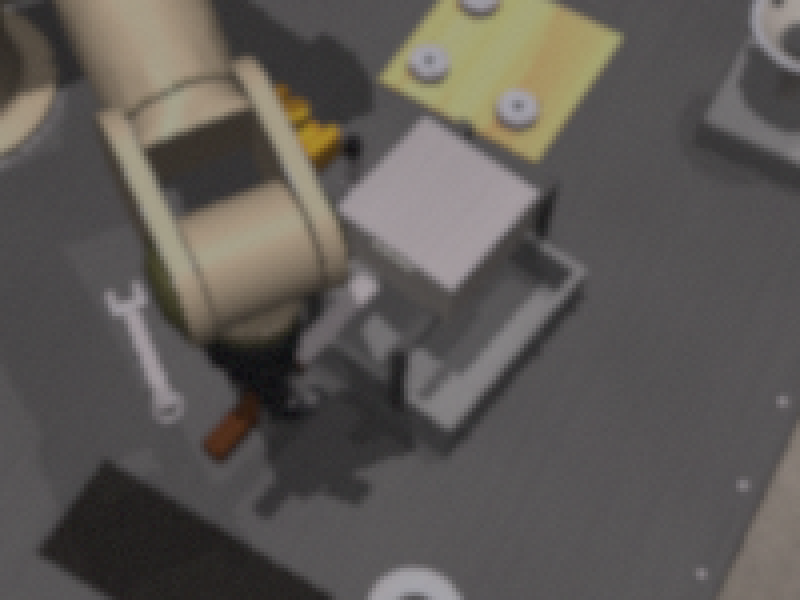

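The blade points at the -y face with the tip about 30 mm out, and its top surface is at 216.5 as planned. I insert it.

Request:
send_rows:
  targets:
    - {"offset":[0.17,1,0],"spin":0}
    - {"offset":[0.34,2,0],"spin":0}
    - {"offset":[0.5,3,0],"spin":0}
    - {"offset":[0.6,3.5,0],"spin":0}
    - {"offset":[0.6,3.5,0],"spin":0}

```text
time_s: 8.58
eef_pos: [550.6, -198.2, 205.8]
ee_rot: [0.0, 0.763, 0.646, 0.0]
force: [0.5, -0.2, -1.5]
grip_width: 0.229
grip_force: 98.4
```

Request:
send_rows:
  targets:
    - {"offset":[0.17,1,0],"spin":0}
    - {"offset":[0.34,2,0],"spin":0}
    - {"offset":[0.5,3,0],"spin":0}
    - {"offset":[0.5,3,0],"spin":0}

```text
time_s: 8.92
eef_pos: [555.5, -167.7, 205.7]
ee_rot: [-0.0, 0.763, 0.646, 0.0]
force: [0.2, 0.4, -1.8]
grip_width: 0.232
grip_force: 98.4
```

Request:
send_rows:
  targets:
    - {"offset":[0,0,0.5],"spin":0}
    - {"offset":[0,0,1.0],"spin":0}
    - {"offset":[0,0,1.5],"spin":0}
    - {"offset":[0,0,2],"spin":0}
    - {"offset":[0,0,2],"spin":0}

```text
time_s: 9.33
eef_pos: [555.5, -170.3, 226.8]
ee_rot: [0.001, 0.764, 0.646, 0.0]
force: [-1.1, 0.5, -3.0]
grip_width: 0.234
grip_force: 98.1
```

The cover is lifting, so I swing the tip round the hinge arc.

Request:
send_rows:
  targets:
    - {"offset":[0.1,0.5,1.6],"spin":0}
    - {"offset":[0.2,1.1,3.1],"spin":0}
    - {"offset":[0.3,1.8,4.2],"spin":0}
    - {"offset":[0.45,2.6,5.1],"spin":0}
    - {"offset":[0.6,3.6,5.9],"spin":0}
    - {"offset":[0.8,4.6,6.6],"spin":0}
    - {"offset":[1.0,5.7,7.2],"spin":0}
    - {"offset":[1.2,6.8,7.6],"spin":0}

```text
time_s: 10.0
eef_pos: [567.5, -100.6, 302.2]
ee_rot: [0.0, 0.764, 0.646, 0.0]
force: [-0.7, -2.0, -1.6]
grip_width: 0.233
grip_force: 98.5
```

Request:
send_rows:
  targets:
    - {"offset":[0.2,1.3,0.2],"spin":0}
    - {"offset":[0.4,2.5,0.3],"spin":0}
    - {"offset":[0.6,3.3,0.25],"spin":0}
    - {"offset":[0.7,4.1,0.1],"spin":0}
    - {"offset":[0.8,5,0],"spin":0}
    - {"offset":[0.8,5,0],"spin":0}

```text
time_s: 10.5
eef_pos: [575.2, -50.1, 300.9]
ee_rot: [-0.001, 0.763, 0.646, -0.0]
force: [0.0, -0.1, -2.0]
grip_width: 0.232
grip_force: 98.4
```

Run:
```python
from h import *
np.set_printoptions(precision=1,suppress=True)
s,im,d=snap('scene','scene3.png'); print(s['eef_pos'],s['time_s'])
a=cv2.imread('pics/scene3.png'); cv2.imwrite('pics/scene3c.png',cv2.resize(a[130:280,240:440],(800,600),interpolation=3))
```

```text
[575.2 -50.1 300.9] 10.5
```

View pics/scene3c.png

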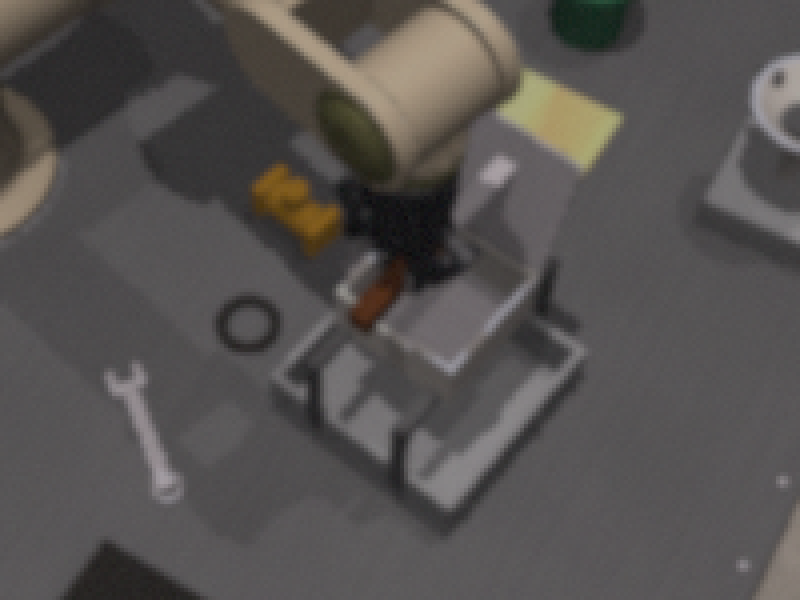

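The cover stands open past upright, with the blade tip against it. I retreat and lay the blade back where it was.

Request:
send_rows:
  targets:
    - {"offset":[-0.3,-2,0],"spin":0}
    - {"offset":[-1,-6,0],"spin":0}
    - {"offset":[-1.6,-10,0],"spin":-0.1}
    - {"offset":[-2.2,-14,0],"spin":-0.2}
    - {"offset":[-2.8,-18,0],"spin":-0.32}
    - {"offset":[-3.4,-21,0],"spin":-0.44}
    - {"offset":[-4,-24,0],"spin":-0.56}
    - {"offset":[-5,-26,0],"spin":-0.68}

```text
time_s: 11.22
eef_pos: [524.4, -314.8, 300.8]
ee_rot: [-0.0, 0.937, 0.35, -0.0]
force: [0.1, 0.4, -1.7]
grip_width: 0.234
grip_force: 98.5
```

Request:
send_rows:
  targets:
    - {"offset":[-1,-1,-1],"spin":-0.12}
    - {"offset":[-2,-2,-3],"spin":-0.24}
    - {"offset":[-3,-3,-5],"spin":-0.36}
    - {"offset":[-4,-3.9,-8],"spin":-0.48}
    - {"offset":[-4,-3.9,-11],"spin":-0.6}
    - {"offset":[-4,-3.9,-14],"spin":-0.72}
    - {"offset":[-4,-3.9,-17],"spin":-0.84}
    - {"offset":[-4,-3.9,-20],"spin":-0.875}

```text
time_s: 11.88
eef_pos: [484.7, -351.1, 100.1]
ee_rot: [-0.0, 0.997, -0.079, -0.0]
force: [-0.5, -0.4, -2.5]
grip_width: 0.236
grip_force: 98.5
```

Request:
send_rows:
  targets:
    - {"offset":[0,0,-2],"spin":0}
    - {"offset":[0,0,-4],"spin":0}
    - {"offset":[0,0,-6],"spin":0}
    - {"offset":[0,0,-7],"spin":0}
    - {"offset":[0,0,-7],"spin":0}
    - {"offset":[0,0,-7],"spin":0}

```text
time_s: 12.38
eef_pos: [485.2, -351.1, 31.9]
ee_rot: [-0.0, 0.997, -0.076, 0.0]
force: [-0.0, -0.1, -1.2]
grip_width: 0.233
grip_force: 98.5
```

Request:
send_rows:
  targets:
    - {"offset":[0,0.2,-1],"spin":0}
    - {"offset":[0,0.2,-1.8],"spin":0}
    - {"offset":[0,0.2,-2.2],"spin":0}
    - {"offset":[0,0.2,-2.4],"spin":0}
    - {"offset":[0,0.2,-2.4],"spin":0}
    - {"offset":[0,0.2,-2.4],"spin":0}

```text
time_s: 12.88
eef_pos: [485.4, -349.0, 7.7]
ee_rot: [0.0, 0.997, -0.076, 0.0]
force: [-0.5, -0.3, -2.3]
grip_width: 0.234
grip_force: 98.5
```

Request:
send_rows:
  targets:
    - {"offset":[0,0,0],"spin":0}
    - {"offset":[0,0,0],"spin":0}
    - {"offset":[0,0,0],"spin":0}
    - {"offset":[0,0,0],"spin":0}
    - {"offset":[0,0,2],"spin":0}
    - {"offset":[0,0,6],"spin":0}
    - {"offset":[0,0,10],"spin":0}
    - {"offset":[-1,2,14],"spin":0}
  grip: 0.6
  squeeze: 60

```text
time_s: 13.55
eef_pos: [476.6, -332.5, 146.2]
ee_rot: [0.001, 0.997, -0.076, 0.001]
force: [1.0, -0.5, 1.1]
grip_width: 0.602
grip_force: 0.0
```

Run:
```python
from h import *
np.set_printoptions(precision=1,suppress=True)
s,im,d=snap('scene')
s,im,d=snap('top','top3.png'); P=cloud('top',d)
for c in ('top','scene'):
    for r in ctrl.place_of(c,'cap1')[:5]: print(c,r,ray(c,r['uv'],z=14 if 0 else 22),)
    for r in ctrl.place_of(c,'cover')[:3]: print(c,r)
print(s['eef_pos'],s['joints'])
```

```text
top {'uv': [258.1, 186.6], 'conf': 0.6} [559.9 279.9  22. ]
top {'uv': [230.6, 209.4], 'conf': 0.58} [455.3 392.8  22. ]
top {'uv': [258.3, 212.3], 'conf': 0.41} [445.7 272.2  22. ]
top {'uv': [303.2, 163.3], 'conf': 0.61}
top {'uv': [201.5, 196.6], 'conf': 0.45}
top {'uv': [383.1, 157.3], 'conf': 0.23}
scene {'uv': [360.2, 151.2], 'conf': 0.59} [464.1 370.2  22. ]
scene {'uv': [345.9, 165.8], 'conf': 0.48} [446.8 267.1  22. ]
scene {'uv': [361.2, 189.0], 'conf': 0.78}
[ 477.3 -330.3  153.4] [-0.8  0.5  1.4  0.   1.2  0.9]
```

Request:
send_rows:
  targets:
    - {"offset":[-1,3,3],"spin":0}
    - {"offset":[-2,7,6],"spin":0}
    - {"offset":[-3,11,10],"spin":0}
    - {"offset":[-4,15,14],"spin":0}
    - {"offset":[-5,19,15],"spin":0}
    - {"offset":[-6,23,15],"spin":0}
    - {"offset":[-7,27,15],"spin":0}
    - {"offset":[-8,31,15],"spin":0}

```text
time_s: 14.52
eef_pos: [404.2, -54.2, 291.6]
ee_rot: [-0.0, 0.997, -0.076, -0.0]
force: [0.6, 0.2, 0.3]
grip_width: 0.598
grip_force: 0.0
```

Request:
send_rows:
  targets:
    - {"offset":[-1,4,0],"spin":0}
    - {"offset":[-2,8,0],"spin":0}
    - {"offset":[-3,12,0],"spin":0}
    - {"offset":[-4,16,0],"spin":0}
    - {"offset":[-4,20,0],"spin":0}
    - {"offset":[-4,24,0],"spin":0}
    - {"offset":[-4,28,0],"spin":0}
    - {"offset":[-4,32,0],"spin":0}

```text
time_s: 15.18
eef_pos: [364.4, 266.6, 290.8]
ee_rot: [0.0, 0.997, -0.075, -0.001]
force: [1.1, -0.5, 0.8]
grip_width: 0.604
grip_force: 0.0
```

Request:
send_rows:
  targets:
    - {"offset":[-1,1,0],"spin":0}
    - {"offset":[-1,1,0],"spin":0}
    - {"offset":[-1,1,0],"spin":0}
    - {"offset":[-1,1,0],"spin":0}

```text
time_s: 15.52
eef_pos: [355.2, 273.8, 291.3]
ee_rot: [0.0, 0.997, -0.076, -0.0]
force: [1.0, -0.9, 0.2]
grip_width: 0.601
grip_force: 0.0
```

```bash
cat > caps.py <<'E'
from h import *
np.set_printoptions(precision=1,suppress=True)
def caps(fn=None):
    s,im,d=snap('wrist',fn); P=cloud('wrist',d,s)
    print('tcp',s['eef_pos'],'t',s['time_s'],'j',s['joints'])
    for r in ctrl.search_frame('wrist','cap1')[:5]:
        b=np.array(r['box']); u=(b[:2]+b[2:])/2; i=u.astype(int); print('net',round(r['conf'],2),b,ray('wrist',u,s,z=22))
    m=((P[...,2]>15)&(P[...,2]<32)&(P[...,1]>150)&(P[...,0]>330)).astype(np.uint8)
    n,l,st,ce=cv2.connectedComponentsWithStats(cv2.morphologyEx(m,cv2.MORPH_OPEN,np.ones((3,3))))
    for i in range(1,n):
        if st[i,4]>300:
            (x,y),r=cv2.minEnclosingCircle(P[l==i][:,:2].astype(np.float32)); p=P[l==i]
            print('blob',st[i],'c',x,y,'r',r,'z',np.median(p[:,2]))
if __name__=='__main__':
    import sys; caps(sys.argv[1])
E
python3 caps.py w4.png
```

```text
tcp [355.2 273.8 291.3] t 15.5167 j [ 0.4  0.1  1.6 -0.   1.4  2.1]
net 0.94 [188.4  78.8 233.7 115.2] [450.4 384.9  22. ]
net 0.56 [283.1  67.2 321.1 106.4] [445.5 279.2  22. ]
net 0.47 [285.1   0.  308.4   3.4] [532.6 270.5  22. ]
blob [ 84  23  28  73 569] c 511.50018310546875 516.3414306640625 r 39.26953125 z 23.770834709409144
blob [ 284   67   40   41 1286] c 444.5940856933594 277.7089538574219 r 22.831649780273438 z 22.509855458881788
blob [ 191   77   40   41 1309] c 450.44940185546875 386.2159423828125 r 22.893863677978516 z 22.524407381791093
```

View pics/w4.png

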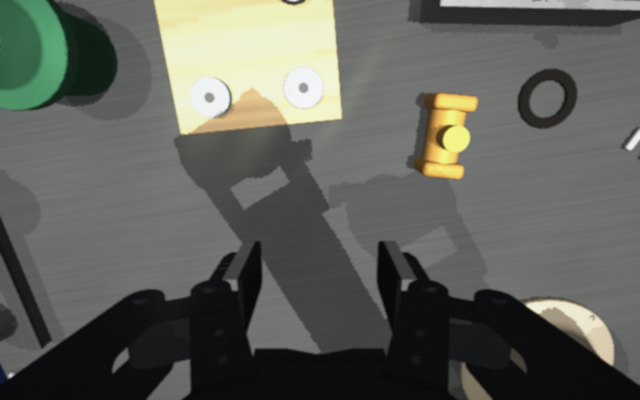

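The wrist view shows caps at (303,88) and (210,97) and the edge of the third at (292,0). I pick the cap at (444.6,277.7).

Request:
send_rows:
  targets:
    - {"offset":[2,0,-3],"spin":0}
    - {"offset":[4.5,0.2,-6],"spin":0}
    - {"offset":[7,0.4,-9],"spin":0}
    - {"offset":[8.9,0.4,-12],"spin":0}
    - {"offset":[8.9,0.4,-16],"spin":0}
    - {"offset":[8.9,0.4,-20],"spin":0}
    - {"offset":[8.9,0.4,-23.5],"spin":0}
    - {"offset":[8.9,0.4,-25],"spin":0}
  grip: 0.8

```text
time_s: 16.28
eef_pos: [442.2, 276.6, 37.6]
ee_rot: [0.001, 0.997, -0.077, -0.003]
force: [0.1, 0.4, -0.6]
grip_width: 0.798
grip_force: 0.0
```

Request:
send_rows:
  targets:
    - {"offset":[0,0,-1.2],"spin":0}
    - {"offset":[0,0,-2.4],"spin":0}
    - {"offset":[0,0,-3.4],"spin":0}
    - {"offset":[0,0,-3.7],"spin":0}
    - {"offset":[0,0,-3.7],"spin":0}

```text
time_s: 16.7
eef_pos: [443.8, 278.0, 4.5]
ee_rot: [0.0, 0.997, -0.076, -0.0]
force: [0.3, -0.1, 0.6]
grip_width: 0.8
grip_force: 0.0
```

Request:
send_rows:
  targets:
    - {"offset":[0,0,0],"spin":0}
    - {"offset":[0,0,0],"spin":0}
    - {"offset":[0,0,0],"spin":0}
    - {"offset":[0,0,0],"spin":0}
    - {"offset":[0,0,0],"spin":0}
  grip: 0
  squeeze: 60

```text
time_s: 17.12
eef_pos: [444.4, 278.6, 6.1]
ee_rot: [-0.0, 0.997, -0.075, 0.001]
force: [-1.4, -1.6, 4.8]
grip_width: 0.511
grip_force: 60.9
```

Request:
send_rows:
  targets:
    - {"offset":[0,0,1],"spin":0}
    - {"offset":[0,0,3],"spin":0}
    - {"offset":[0,0,7],"spin":0}
    - {"offset":[0,0,11],"spin":0}
    - {"offset":[0,0,15],"spin":0}
    - {"offset":[0,0,19],"spin":0}
    - {"offset":[0,0,23],"spin":0}
    - {"offset":[0,0,27],"spin":0}

```text
time_s: 17.78
eef_pos: [443.0, 278.3, 278.2]
ee_rot: [-0.0, 0.997, -0.075, 0.001]
force: [0.4, -0.6, -1.2]
grip_width: 0.512
grip_force: 61.4
```

Request:
send_rows:
  targets:
    - {"offset":[0,-3,1],"spin":0}
    - {"offset":[0,-7,2],"spin":0}
    - {"offset":[0,-11,2],"spin":0}
    - {"offset":[0,-15,2],"spin":0}
    - {"offset":[0,-19,2],"spin":0}
    - {"offset":[0,-23,2],"spin":0}
    - {"offset":[0,-26,2],"spin":0}
    - {"offset":[1,-27,2],"spin":0}

```text
time_s: 18.45
eef_pos: [452.7, 5.3, 296.1]
ee_rot: [0.001, 0.997, -0.077, 0.0]
force: [-0.6, -0.1, -1.0]
grip_width: 0.511
grip_force: 61.5
```

Request:
send_rows:
  targets:
    - {"offset":[3,0,0],"spin":0}
    - {"offset":[6,0,0],"spin":0}
    - {"offset":[9,0,0],"spin":0}
    - {"offset":[10.4,0,0],"spin":0}
    - {"offset":[10.4,0,0],"spin":0}
    - {"offset":[10.4,0,0],"spin":0}

```text
time_s: 18.95
eef_pos: [557.6, 8.7, 295.2]
ee_rot: [-0.0, 0.997, -0.075, -0.0]
force: [-0.5, 0.0, -1.4]
grip_width: 0.516
grip_force: 61.5
```

Run:
```python
from h import *
s,im,d=snap('wrist','w5.png'); print(s['eef_pos'],s['ee_rot'])
P=cloud('wrist',d,s)
```

```text
[557.56460712   8.68567247 295.16365926] [-2.39830953e-05  9.97155689e-01 -7.53690025e-02 -2.13580678e-04]
```

View pics/w5.png

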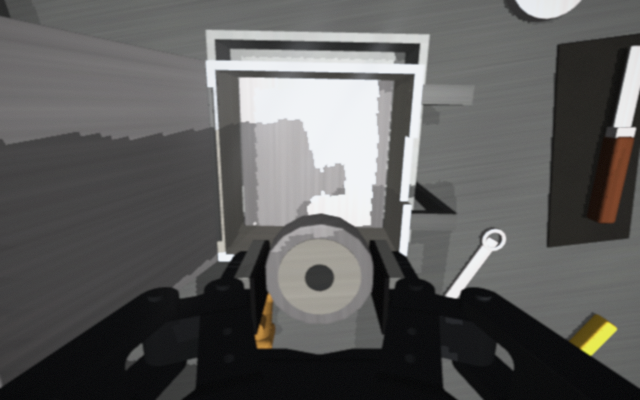

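The held cap is centred at (320,275). Hopper rim corners are at (210,65), (423,68), (222,258) and (405,255). The cover is at the left, and the blade lies on the mat at the right. I'll check the centre.

Run:
```python
from h import *
np.set_printoptions(precision=1,suppress=True)
s=ctrl.sense()
for uv in [(208,65),(423,68),(222,260),(406,258)]: print(uv,ray('wrist',uv,s,z=220))
for uv in [(241,228),(388,228),(240,75),(385,80)]: print(uv,ray('wrist',uv,s,z=160))
```

```text
(208, 65) [657.4  60.3 220. ]
(423, 68) [636.4 -66.6 220. ]
(222, 260) [532.   80.4 220. ]
(406, 258) [514.4 -46.1 220. ]
(241, 228) [533.6  80.1 160. ]
(388, 228) [514.6 -45.3 160. ]
(240, 75) [655.8  54.8 160. ]
(385, 80) [635.4 -54.9 160. ]
```

The centre is confirmed at (585,7). I lower the cap and release it.

Request:
send_rows:
  targets:
    - {"offset":[0.1,-0.1,-3],"spin":0}
    - {"offset":[0.1,-0.1,-6],"spin":0}
    - {"offset":[0.1,-0.1,-8.5],"spin":0}
    - {"offset":[0.1,-0.1,-10.5],"spin":0}
    - {"offset":[0.1,-0.1,-11.2],"spin":0}
    - {"offset":[0.1,-0.1,-11.2],"spin":0}
    - {"offset":[0.1,-0.1,-11.2],"spin":0}

```text
time_s: 19.58
eef_pos: [558.9, 7.5, 184.5]
ee_rot: [0.0, 0.997, -0.076, 0.001]
force: [0.5, -0.3, -0.4]
grip_width: 0.513
grip_force: 61.5
```

Request:
send_rows:
  targets:
    - {"offset":[0,0,0],"spin":0}
    - {"offset":[0,0,0],"spin":0}
    - {"offset":[0,0,0],"spin":0}
    - {"offset":[0,0,0],"spin":0}
    - {"offset":[0,0,2],"spin":0}
    - {"offset":[0,0,5],"spin":0}
    - {"offset":[0,0,8],"spin":0}
    - {"offset":[0,0,11],"spin":0}
  grip: 0.68

```text
time_s: 20.25
eef_pos: [558.6, 7.6, 294.6]
ee_rot: [0.0, 0.997, -0.076, 0.0]
force: [-0.2, 0.0, 0.2]
grip_width: 0.68
grip_force: 0.0
```

Request:
send_rows:
  targets:
    - {"offset":[-4,0,0],"spin":0}
    - {"offset":[-8,0,0],"spin":0}
    - {"offset":[-12,3,0],"spin":0}
    - {"offset":[-15,7,0],"spin":0}
    - {"offset":[-17,11,0],"spin":0}
    - {"offset":[-19,15,0],"spin":0}
    - {"offset":[-20,19,0],"spin":0}
    - {"offset":[-20,23,0],"spin":0}

```text
time_s: 20.92
eef_pos: [359.2, 220.2, 294.0]
ee_rot: [-0.0, 0.997, -0.076, 0.001]
force: [1.6, -0.1, 1.0]
grip_width: 0.676
grip_force: 0.0
```

Request:
send_rows:
  targets:
    - {"offset":[0,4,0],"spin":0}
    - {"offset":[0,6,0],"spin":0}
    - {"offset":[0,6,0],"spin":0}
    - {"offset":[0,6,0],"spin":0}
  grip: 0.8

```text
time_s: 21.25
eef_pos: [360.7, 279.3, 292.9]
ee_rot: [0.0, 0.997, -0.074, -0.0]
force: [0.1, 0.0, 0.3]
grip_width: 0.802
grip_force: 0.0
```

```bash
python3 caps.py w6.png
```

```text
tcp [360.7 279.3 292.9] t 21.25 j [ 0.4  0.1  1.6 -0.   1.4  2.1]
net 0.95 [197.3  82.1 243.1 121.7] [449.  382.1  22. ]
net 0.64 [285.4   0.  318.4   9.5] [535.  271.7  22. ]
blob [ 93  29  26  70 516] c 510.5824279785156 513.8757934570312 r 38.03604507446289 z 23.536450254307283
blob [ 198   81   40   41 1265] c 450.4216613769531 385.98004150390625 r 22.893447875976562 z 22.493449987118026
```

Request:
send_rows:
  targets:
    - {"offset":[2,3,-3],"spin":0}
    - {"offset":[4.5,6,-6],"spin":0}
    - {"offset":[7,9,-9],"spin":0}
    - {"offset":[9.0,10.7,-12],"spin":0}
    - {"offset":[9.0,10.7,-16],"spin":0}
    - {"offset":[9.0,10.7,-20],"spin":0}
    - {"offset":[9.0,10.7,-23.5],"spin":0}
    - {"offset":[9.0,10.7,-25],"spin":0}

```text
time_s: 22.02
eef_pos: [449.7, 383.3, 38.0]
ee_rot: [0.002, 0.997, -0.077, -0.003]
force: [0.1, 0.5, -1.1]
grip_width: 0.801
grip_force: 0.0
```

Request:
send_rows:
  targets:
    - {"offset":[0,0,-1.2],"spin":0}
    - {"offset":[0,0,-2.4],"spin":0}
    - {"offset":[0,0,-3.4],"spin":0}
    - {"offset":[0,0,-3.7],"spin":0}
    - {"offset":[0,0,-3.7],"spin":0}

```text
time_s: 22.43
eef_pos: [451.3, 385.7, 6.2]
ee_rot: [-0.0, 0.997, -0.076, 0.0]
force: [-0.5, 0.5, -0.1]
grip_width: 0.802
grip_force: 0.0
```

Request:
send_rows:
  targets:
    - {"offset":[0,0,0],"spin":0}
    - {"offset":[0,0,0],"spin":0}
    - {"offset":[0,0,0],"spin":0}
    - {"offset":[0,0,0],"spin":0}
    - {"offset":[0,0,0],"spin":0}
  grip: 0

```text
time_s: 22.85
eef_pos: [451.7, 386.2, 7.6]
ee_rot: [-0.001, 0.997, -0.075, 0.001]
force: [-0.7, -0.9, 6.4]
grip_width: 0.51
grip_force: 60.6
```

Request:
send_rows:
  targets:
    - {"offset":[0,0,1],"spin":0}
    - {"offset":[0,0,3],"spin":0}
    - {"offset":[0,0,7],"spin":0}
    - {"offset":[0,0,11],"spin":0}
    - {"offset":[0,0,15],"spin":0}
    - {"offset":[0,0,19],"spin":0}
    - {"offset":[0,-3,23],"spin":0}
    - {"offset":[0,-7,27],"spin":0}

```text
time_s: 23.52
eef_pos: [450.4, 332.0, 262.5]
ee_rot: [-0.001, 0.997, -0.074, 0.001]
force: [0.8, 0.2, -1.6]
grip_width: 0.508
grip_force: 61.8
```

Request:
send_rows:
  targets:
    - {"offset":[0,-4,1],"spin":0}
    - {"offset":[0,-8,2],"spin":0}
    - {"offset":[0,-12,2],"spin":0}
    - {"offset":[0,-16,2],"spin":0}
    - {"offset":[0,-20,2],"spin":0}
    - {"offset":[0,-24,2],"spin":0}
    - {"offset":[0,-28,2],"spin":0}
    - {"offset":[0,-31.4,2],"spin":0}

```text
time_s: 24.18
eef_pos: [450.2, 15.6, 280.2]
ee_rot: [0.0, 0.997, -0.076, 0.001]
force: [0.6, -0.2, -1.9]
grip_width: 0.512
grip_force: 61.8
```

Request:
send_rows:
  targets:
    - {"offset":[3,0,0],"spin":0}
    - {"offset":[7,0,0],"spin":0}
    - {"offset":[11,-0.3,0],"spin":0}
    - {"offset":[14,-0.6,0],"spin":0}
    - {"offset":[16.2,-0.6,0],"spin":0}
    - {"offset":[16.2,-0.6,0],"spin":0}
    - {"offset":[16.2,-0.6,0],"spin":0}

```text
time_s: 24.77
eef_pos: [613.0, 11.9, 279.0]
ee_rot: [-0.0, 0.997, -0.075, -0.0]
force: [0.1, -0.0, -2.5]
grip_width: 0.509
grip_force: 62.0
```

Request:
send_rows:
  targets:
    - {"offset":[0,-0.7,-1],"spin":0}
    - {"offset":[0,-1.3,-2],"spin":0}
    - {"offset":[0,-1.3,-5],"spin":0}
    - {"offset":[0,-1.3,-7.5],"spin":0}
    - {"offset":[0,-1.3,-9.3],"spin":0}
    - {"offset":[0,-1.3,-9.3],"spin":0}
    - {"offset":[0,-1.3,-9.3],"spin":0}

```text
time_s: 25.35
eef_pos: [612.2, -1.6, 186.0]
ee_rot: [-0.0, 0.997, -0.076, -0.001]
force: [-0.4, -0.2, -2.5]
grip_width: 0.513
grip_force: 61.9
```

Request:
send_rows:
  targets:
    - {"offset":[0,0,0],"spin":0}
    - {"offset":[0,0,0],"spin":0}
    - {"offset":[0,0,0],"spin":0}
    - {"offset":[0,0,0],"spin":0}
    - {"offset":[0,0,2],"spin":0}
    - {"offset":[0,0,5],"spin":0}
    - {"offset":[0,0,8],"spin":0}
    - {"offset":[0,0,11],"spin":0}
  grip: 0.68

```text
time_s: 26.02
eef_pos: [612.8, -1.1, 298.2]
ee_rot: [0.0, 0.997, -0.075, 0.0]
force: [0.3, 0.7, 0.4]
grip_width: 0.68
grip_force: 0.0
```

Request:
send_rows:
  targets:
    - {"offset":[-4,0,0],"spin":0}
    - {"offset":[-8,0,0],"spin":0}
    - {"offset":[-12,1,0],"spin":0}
    - {"offset":[-16,3,0],"spin":0}
    - {"offset":[-18,7,0],"spin":0}
    - {"offset":[-18,11,0],"spin":0}
    - {"offset":[-18,15,0],"spin":0}
    - {"offset":[-18,19,0],"spin":0}

```text
time_s: 26.68
eef_pos: [432.3, 190.6, 297.4]
ee_rot: [-0.0, 0.997, -0.076, 0.001]
force: [1.4, -0.7, 0.0]
grip_width: 0.679
grip_force: 0.0
```

Request:
send_rows:
  targets:
    - {"offset":[0,4,0],"spin":0}
    - {"offset":[0,8,0],"spin":0}
    - {"offset":[0,8,0],"spin":0}
    - {"offset":[0,8,0],"spin":0}
  grip: 0.8

```text
time_s: 27.02
eef_pos: [432.5, 270.3, 296.3]
ee_rot: [0.0, 0.997, -0.074, 0.0]
force: [0.1, -0.6, 0.7]
grip_width: 0.8
grip_force: 0.0
```

```bash
python3 caps.py w7.png
```

```text
tcp [432.5 270.3 296.3] t 27.0167 j [ 0.3  0.2  1.4 -0.   1.5  2. ]
net 0.82 [284.1  30.6 323.7  77.9] [557.8 268.8  22. ]
blob [ 283   35   40   43 1343] c 556.2290649414062 270.6537170410156 r 22.912052154541016 z 22.519655936747142
blob [102  91  30  64 430] c 516.37353515625 511.2065124511719 r 37.37887191772461 z 23.460517007126867
blob [  0 241  18  45 441] c 360.5295104980469 713.3128662109375 r 32.03749465942383 z 20.055499803074326
```

Request:
send_rows:
  targets:
    - {"offset":[3,0,-3],"spin":0}
    - {"offset":[6,0,-6],"spin":0}
    - {"offset":[9,0,-9],"spin":0}
    - {"offset":[12,0,-11.5],"spin":0}
    - {"offset":[12.35,0,-15],"spin":0}
    - {"offset":[12.35,0,-19],"spin":0}
    - {"offset":[12.35,0,-23],"spin":0}
    - {"offset":[12.35,0,-25],"spin":0}

```text
time_s: 27.78
eef_pos: [555.0, 266.3, 41.8]
ee_rot: [0.001, 0.997, -0.077, -0.003]
force: [-0.3, -0.4, -0.4]
grip_width: 0.797
grip_force: 0.0
```

Request:
send_rows:
  targets:
    - {"offset":[0,0,-1.2],"spin":0}
    - {"offset":[0,0,-2.4],"spin":0}
    - {"offset":[0,0,-3.6],"spin":0}
    - {"offset":[0,0,-4.0],"spin":0}
    - {"offset":[0,0,-4.0],"spin":0}

```text
time_s: 28.2
eef_pos: [556.6, 268.6, 6.2]
ee_rot: [0.0, 0.997, -0.076, -0.0]
force: [-0.0, 0.2, 0.2]
grip_width: 0.799
grip_force: 0.0
```

Request:
send_rows:
  targets:
    - {"offset":[0,0,0],"spin":0}
    - {"offset":[0,0,0],"spin":0}
    - {"offset":[0,0,0],"spin":0}
    - {"offset":[0,0,0],"spin":0}
    - {"offset":[0,0,0],"spin":0}
  grip: 0

```text
time_s: 28.62
eef_pos: [557.4, 269.2, 8.0]
ee_rot: [-0.0, 0.997, -0.075, 0.001]
force: [-0.6, 0.0, 5.6]
grip_width: 0.511
grip_force: 60.9
```

Request:
send_rows:
  targets:
    - {"offset":[0,0,1],"spin":0}
    - {"offset":[0,0,3],"spin":0}
    - {"offset":[0,0,7],"spin":0}
    - {"offset":[0,0,11],"spin":0}
    - {"offset":[0,0,15],"spin":0}
    - {"offset":[0,0,19],"spin":0}
    - {"offset":[-3,0,23],"spin":0}
    - {"offset":[-6,0,27],"spin":0}

```text
time_s: 29.28
eef_pos: [505.8, 268.4, 265.4]
ee_rot: [-0.0, 0.997, -0.076, 0.001]
force: [0.8, 0.1, -1.0]
grip_width: 0.508
grip_force: 61.5
```

Request:
send_rows:
  targets:
    - {"offset":[-3,-2,1],"spin":0}
    - {"offset":[-5,-5,1],"spin":0}
    - {"offset":[-5,-9,1],"spin":0}
    - {"offset":[-5,-13,1],"spin":0}
    - {"offset":[-5,-17,1],"spin":0}
    - {"offset":[-5,-21,1],"spin":0}
    - {"offset":[-5,-25,1],"spin":0}
    - {"offset":[-4,-26.7,1],"spin":0}

```text
time_s: 29.95
eef_pos: [465.3, -1.7, 274.1]
ee_rot: [0.001, 0.997, -0.077, 0.0]
force: [0.4, -0.4, -1.7]
grip_width: 0.509
grip_force: 61.6
```

Request:
send_rows:
  targets:
    - {"offset":[3,0,0.5],"spin":0}
    - {"offset":[7,0,0.5],"spin":0}
    - {"offset":[9,0,0.5],"spin":0}
    - {"offset":[9,0,0.5],"spin":0}
    - {"offset":[9,0,0.5],"spin":0}

```text
time_s: 30.37
eef_pos: [556.4, 1.9, 277.9]
ee_rot: [-0.0, 0.997, -0.075, -0.0]
force: [-0.5, 0.1, -1.4]
grip_width: 0.51
grip_force: 61.7
```

Run:
```python
from h import *
s,im,d=snap('wrist','w8.png'); print(s['eef_pos'],s['ee_rot'])
```

```text
[556.42822507   1.89430769 277.90423561] [-2.73970606e-05  9.97154425e-01 -7.53850144e-02 -3.88472724e-04]
```

View pics/w8.png

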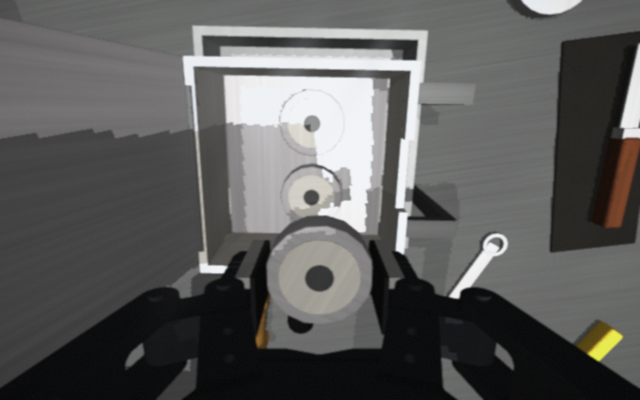

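Two caps lie on the hopper floor at (312,122) and (312,195), with the third held over the rim. I release it over the centre.

Request:
send_rows:
  targets:
    - {"offset":[1.5,0,-1],"spin":0}
    - {"offset":[2.8,0,-2],"spin":0}
    - {"offset":[2.8,0,-5],"spin":0}
    - {"offset":[2.8,0,-7.5],"spin":0}
    - {"offset":[2.8,0,-9],"spin":0}
    - {"offset":[2.8,0,-9],"spin":0}
    - {"offset":[2.8,0,-9],"spin":0}

```text
time_s: 31.0
eef_pos: [583.9, 1.9, 188.9]
ee_rot: [0.0, 0.997, -0.076, 0.0]
force: [0.1, -1.1, -1.4]
grip_width: 0.51
grip_force: 61.7
```

Request:
send_rows:
  targets:
    - {"offset":[0,0,0],"spin":0}
    - {"offset":[0,0,0],"spin":0}
    - {"offset":[0,0,0],"spin":0}
    - {"offset":[0,0,0],"spin":0}
    - {"offset":[0,0,2],"spin":0}
    - {"offset":[0,0,5],"spin":0}
    - {"offset":[0,0,8],"spin":0}
    - {"offset":[0,0,11],"spin":0}
  grip: 0.68

```text
time_s: 31.67
eef_pos: [584.3, 1.9, 299.8]
ee_rot: [0.0, 0.997, -0.076, 0.0]
force: [0.7, 0.2, 0.0]
grip_width: 0.683
grip_force: 0.0
```

Request:
send_rows:
  targets:
    - {"offset":[-3,0,0],"spin":0}
    - {"offset":[-6,0,1],"spin":0}
    - {"offset":[-9,0,2],"spin":0}
    - {"offset":[-9,0,2],"spin":0}
    - {"offset":[-9,0,2],"spin":0}
  grip: 0.2

```text
time_s: 32.08
eef_pos: [494.1, 1.8, 319.4]
ee_rot: [0.0, 0.997, -0.076, 0.002]
force: [-0.1, -0.5, -0.0]
grip_width: 0.203
grip_force: 0.0
```

Run:
```python
from h import *
np.set_printoptions(precision=1,suppress=True)
s,im,d=snap('wrist','w9.png'); print(s['eef_pos'],s['ee_rot'])
P=cloud('wrist',d,s); S=P-np.array([585.5,7,0]); a=-.17
x=S[...,0]*np.cos(a)+S[...,1]*np.sin(a); y=-S[...,0]*np.sin(a)+S[...,1]*np.cos(a); z=P[...,2]
m=(abs(x)<70)&(z>232)&(y>30)&(y<140); print('cover',m.sum())
for lo in range(230,360,15):
    k=m&(z>lo)&(z<lo+15)
    if k.sum()>20: print(lo,np.median(y[k]),x[k].min(),x[k].max())
k=(abs(x)<58)&(abs(y)<58); print('in hopper z pct',np.percentile(z[k],[5,50,90,99]), (z[k]>181).sum())
s,im,d=snap('scene','scene4.png'); P=cloud('scene',d)
for r in ctrl.place_of('scene','cap1')[:5]: print(r)
for r in ctrl.place_of('wrist','cap1')[:5]: print(r)
```

```text
[494.1   1.8 319.4] [ 0.   1.  -0.1  0. ]
cover 35346
230 70.85572482500585 -65.09573929861651 38.83297607883819
245 74.93473697310198 -65.2211004043085 35.24441726950969
260 79.25775371370341 -65.07008174715942 31.056092062020817
275 83.62532049169086 -65.08426039946517 26.963409112557386
290 87.93470651666134 -65.08918379584009 22.846773381882066
305 92.27678089845429 -65.18978795819214 18.714239064674196
320 96.10713568876969 -65.385680261836 14.497565079359685
335 98.94986957068706 -65.1049347220406 -31.325288117695237
in hopper z pct [159.2 160.7 192.1 193.7] 3032
{'uv': [349.1, 208.7], 'conf': 0.7}
{'uv': [341.9, 207.8], 'conf': 0.61}
{'uv': [353.0, 213.9], 'conf': 0.53}
{'uv': [301.9, 45.3], 'conf': 0.86}
{'uv': [302.3, 106.1], 'conf': 0.71}
{'uv': [302.4, 75.8], 'conf': 0.68}
```

View pics/w9.png

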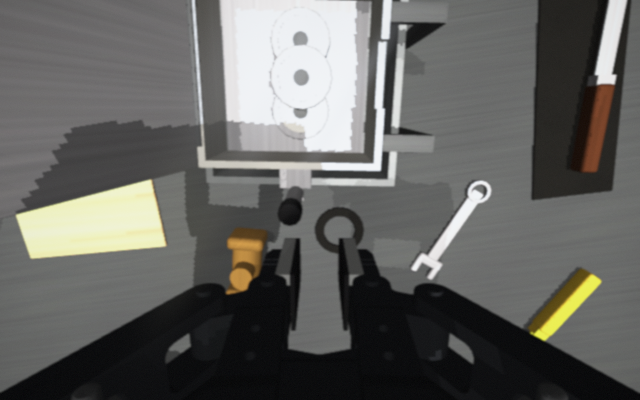

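All three caps are inside the hopper at (300,40), (302,76) and (300,108), and the blade is on its mat. The cover stands at about 106°. I go over its top and behind it with shut fingers to close it.

Request:
send_rows:
  targets:
    - {"offset":[0,0,4],"spin":-0.02}
    - {"offset":[1,0,7],"spin":-0.02}
    - {"offset":[4,2,8],"spin":-0.02}
    - {"offset":[7,5,8],"spin":-0.02}
    - {"offset":[9.5,8.5,8],"spin":-0.02}
    - {"offset":[11,12,8],"spin":-0.02}
    - {"offset":[11.35,13.3,8],"spin":-0.02}
    - {"offset":[11.35,13.3,8],"spin":-0.02}
  grip: 0

```text
time_s: 32.95
eef_pos: [609.1, 138.0, 395.5]
ee_rot: [-0.0, 0.997, -0.084, -0.002]
force: [-0.3, -0.6, 0.2]
grip_width: 0.001
grip_force: 0.0
```

Request:
send_rows:
  targets:
    - {"offset":[0,0,-2],"spin":0}
    - {"offset":[0,0,-4],"spin":0}
    - {"offset":[0,0,-6],"spin":0}
    - {"offset":[0,0,-8],"spin":0}
    - {"offset":[0,0,-8],"spin":0}
    - {"offset":[0,0,-8],"spin":0}

```text
time_s: 33.45
eef_pos: [607.9, 134.0, 317.7]
ee_rot: [0.0, 0.996, -0.086, -0.001]
force: [0.4, -0.3, 1.1]
grip_width: -0.002
grip_force: 0.0
```

Request:
send_rows:
  targets:
    - {"offset":[-0.25,-1.5,0],"spin":0}
    - {"offset":[-0.5,-3,0.3],"spin":0}
    - {"offset":[-0.75,-4.4,0.6],"spin":0}
    - {"offset":[-1,-5.8,0.5],"spin":0}
    - {"offset":[-1.2,-7.1,0.4],"spin":0}
    - {"offset":[-1.45,-8.4,0],"spin":0}
    - {"offset":[-1.65,-9.7,-0.6],"spin":0}
    - {"offset":[-1.85,-10.8,-1.3],"spin":0}

```text
time_s: 34.12
eef_pos: [589.2, 25.1, 304.4]
ee_rot: [0.0, 0.996, -0.086, 0.0]
force: [0.6, 0.3, 0.8]
grip_width: 0.002
grip_force: 0.4
```

Request:
send_rows:
  targets:
    - {"offset":[-0.2,-1.1,-0.8],"spin":0}
    - {"offset":[-0.35,-2,-1.8],"spin":0}
    - {"offset":[-0.5,-2.8,-2.9],"spin":0}
    - {"offset":[-0.6,-3.5,-4.1],"spin":0}
    - {"offset":[-0.7,-4,-5.4],"spin":0}
    - {"offset":[-0.75,-4.2,-6.4],"spin":0}
    - {"offset":[-0.8,-4.4,-7.2],"spin":0}
    - {"offset":[-0.8,-4.4,-7.2],"spin":0}

```text
time_s: 34.78
eef_pos: [580.7, -17.4, 230.9]
ee_rot: [-0.0, 0.996, -0.086, -0.002]
force: [0.7, 0.1, -0.5]
grip_width: -0.001
grip_force: 0.0
```

Request:
send_rows:
  targets:
    - {"offset":[0,-0.1,-0.5],"spin":0}
    - {"offset":[0,-0.1,-0.9],"spin":0}
    - {"offset":[0,-0.1,-1.0],"spin":0}
    - {"offset":[0,-0.1,-1.1],"spin":0}
    - {"offset":[0,-0.1,-1.1],"spin":0}

```text
time_s: 35.2
eef_pos: [581.9, -18.2, 224.8]
ee_rot: [0.001, 0.996, -0.085, 0.002]
force: [-6.5, -0.6, 15.1]
grip_width: 0.004
grip_force: 8.2
```

The cover is shut (finger at z 224.8, firm contact). Next I lift off and compute the knob position from picture w9.

Request:
send_rows:
  targets:
    - {"offset":[0,0,1],"spin":0}
    - {"offset":[0,0,4],"spin":0}
    - {"offset":[-3,1,7],"spin":0}
    - {"offset":[-6,2.5,7],"spin":0}
    - {"offset":[-9.3,4.1,7],"spin":0}
    - {"offset":[-9.3,4.1,7],"spin":0}
    - {"offset":[-9.3,4.1,7],"spin":0}
  grip: 0.55

```text
time_s: 35.78
eef_pos: [487.8, 23.5, 292.9]
ee_rot: [0.0, 0.996, -0.085, 0.001]
force: [0.4, 0.4, 0.3]
grip_width: 0.548
grip_force: 0.0
```

Run:
```python
from h import *
np.set_printoptions(precision=1,suppress=True)
s9={'eef_pos':[494.1,1.8,319.4],'ee_rot':[0,.9971,-.0757,0]}
for uv in [(291,211),(290,205),(292,217)]: print(ray('wrist',uv,s9,z=225))
s,im,d=snap('wrist','w10.png'); print(s['eef_pos'],s['ee_rot'],s['force'])
P=cloud('wrist',d,s); S=P-np.array([585.5,7,0]); a=-.17
x=S[...,0]*np.cos(a)+S[...,1]*np.sin(a); y=-S[...,0]*np.sin(a)+S[...,1]*np.cos(a); z=P[...,2]
k=(abs(y)<60)&(x>-62)&(x<62); print('cover z',np.percentile(z[k],[1,50,99]),k.sum())
s,im,d=snap('scene','scene5.png')
a=cv2.imread('pics/scene5.png')[150:270,260:420]; b=cv2.imread('pics/w10.png')
cv2.imwrite('pics/comb.png',np.vstack([cv2.resize(a,(400,300),interpolation=3),cv2.resize(b,(400,250))]))
```

```text
[491.3  22.5 225. ]
[495.9  22.4 225. ]
[486.7  22.6 225. ]
[487.8  23.5 292.9] [ 0.   1.  -0.1  0. ] [0.4 0.4 0.3]
cover z [223.6 225.2 226.8] 32416
```

View pics/comb.png

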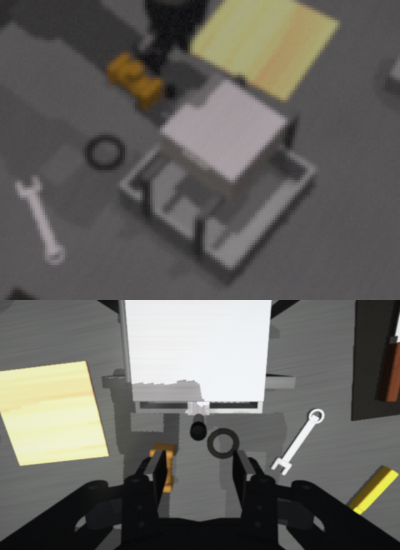

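The cover is shut flat at z 225, the board is empty, and the knob is between the fingers at about (490,23). I pinch it.

Request:
send_rows:
  targets:
    - {"offset":[0.2,-0.05,-3],"spin":0}
    - {"offset":[0.2,-0.05,-6],"spin":0}
    - {"offset":[0.2,-0.05,-8],"spin":0}
    - {"offset":[0.2,-0.05,-9],"spin":0}
    - {"offset":[0.2,-0.05,-9],"spin":0}
    - {"offset":[0.2,-0.05,-9],"spin":0}

```text
time_s: 36.38
eef_pos: [491.3, 22.0, 202.5]
ee_rot: [0.0, 0.996, -0.086, 0.0]
force: [0.4, 0.1, 0.1]
grip_width: 0.548
grip_force: 0.0
```

Request:
send_rows:
  targets:
    - {"offset":[0,0,0],"spin":0}
    - {"offset":[0,0,0],"spin":0}
    - {"offset":[0,0,0],"spin":0}
    - {"offset":[0,0,0],"spin":0}
    - {"offset":[0,0,0],"spin":0}
    - {"offset":[0,0,0],"spin":0}
  grip: 0
  squeeze: 60

```text
time_s: 36.88
eef_pos: [491.5, 23.9, 203.6]
ee_rot: [-0.002, 0.996, -0.085, 0.002]
force: [2.7, 9.4, 5.3]
grip_width: 0.184
grip_force: 58.5
```

Request:
send_rows:
  targets:
    - {"offset":[-0.4,0.2,0],"spin":0}
    - {"offset":[-0.9,0.3,0],"spin":0}
    - {"offset":[-1.4,0.4,0],"spin":0}
    - {"offset":[-1.9,0.5,0],"spin":0}
    - {"offset":[-2.4,0.6,0],"spin":0}
    - {"offset":[-2.9,0.7,0],"spin":0}
    - {"offset":[-2.9,0.7,0],"spin":0}
    - {"offset":[-2.9,0.7,0],"spin":0}

```text
time_s: 37.55
eef_pos: [461.7, 29.3, 203.6]
ee_rot: [0.0, 0.996, -0.085, 0.001]
force: [-1.9, 1.3, 10.3]
grip_width: 0.185
grip_force: 59.3
```

Request:
send_rows:
  targets:
    - {"offset":[0,0,0],"spin":0}
    - {"offset":[0,0,0],"spin":0}
    - {"offset":[0,0,0],"spin":0}
    - {"offset":[0,0,0],"spin":0}
    - {"offset":[0,0,3],"spin":0}
    - {"offset":[0,0,6],"spin":0}
    - {"offset":[0,0,10],"spin":0}
    - {"offset":[-3,0,13],"spin":0}
  grip: 0.55

```text
time_s: 38.22
eef_pos: [433.9, 28.9, 333.3]
ee_rot: [0.0, 0.996, -0.086, 0.001]
force: [0.9, -0.2, 0.2]
grip_width: 0.55
grip_force: 0.0
```

Request:
send_rows:
  targets:
    - {"offset":[-3,-3,0],"spin":0}
    - {"offset":[-5,-7,0],"spin":0}
    - {"offset":[-6,-11,0],"spin":0}
    - {"offset":[-6,-15,0],"spin":0}
    - {"offset":[-6,-19,0],"spin":0}
    - {"offset":[-6,-23,0],"spin":0}
    - {"offset":[-6,-23,0],"spin":0}
    - {"offset":[-6,-23,0],"spin":0}

```text
time_s: 38.88
eef_pos: [371.6, -202.0, 330.8]
ee_rot: [-0.001, 0.996, -0.087, -0.001]
force: [-0.5, 0.0, 0.8]
grip_width: 0.551
grip_force: 0.0
```

Run:
```python
from h import *
np.set_printoptions(precision=1,suppress=True)
s,im,d=snap('scene','scene6.png'); print(s['eef_pos'],s['time_s'])
for q in ('cap1','latch_post'):
    for r in ctrl.place_of('scene',q)[:5]: print(q,r,ray('scene',r['uv'],z=24 if q=='cap1' else 225))
s,im,d=snap('top','top6.png')
for r in ctrl.place_of('top','cap1')[:5]: print(r,ray('top',r['uv'],z=24))
s,im,d=snap('wrist','w11.png')
a=cv2.imread('pics/scene6.png')[150:330,240:440]; b=cv2.imread('pics/w11.png')
cv2.imwrite('pics/comb2.png',np.vstack([cv2.resize(a,(400,360),interpolation=3),cv2.resize(b,(384,240))[:, :384] if 0 else cv2.resize(b,(400,240))]))
```

```text
[ 371.6 -202.   330.8] 38.8833
cap1 {'uv': [339.3, 226.5], 'conf': 0.6} [565.6 -10.3  24. ]
cap1 {'uv': [346.9, 226.7], 'conf': 0.53} [592.2   4.1  24. ]
cap1 {'uv': [306.6, 314.5], 'conf': 0.3} [ 633.5 -374.6   24. ]
latch_post {'uv': [245.1, 346.6], 'conf': 0.17} [ 560.5 -588.6  225. ]
```

View pics/comb2.png

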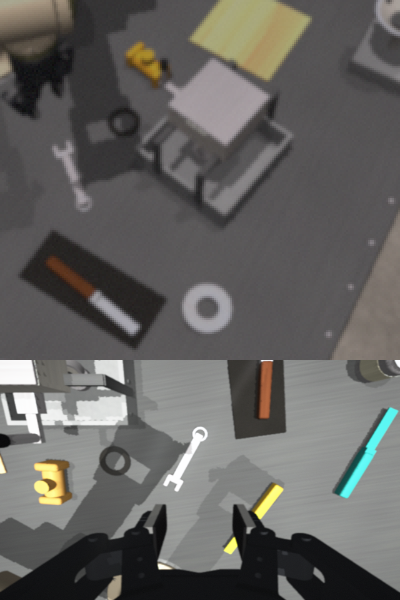

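Latch drawn, cover shut, blade flat on its mat. I've used up my picture views, so I'll check the caps and the flap from depth data.

Run:
```python
from h import *
np.set_printoptions(precision=0,suppress=True,linewidth=200)
a=-.17
def st(P):
    S=P-np.array([585.5,7,0]); return S[...,0]*np.cos(a)+S[...,1]*np.sin(a), -S[...,0]*np.sin(a)+S[...,1]*np.cos(a), P[...,2]
s,im,d=snap('scene'); P=cloud('scene',d); x,y,z=st(P)
ins=(abs(x)<98)&(abs(y)<98)&(z<150)&(z>-5)
print('inside',ins.sum())
H=np.full((20,20),-1.)
for i in range(20):
    for j in range(20):
        k=ins&(x>=-100+10*i)&(x<-90+10*i)&(y>=-100+10*j)&(y<-90+10*j)
        if k.sum()>=1: H[i,j]=np.median(z[k])
print('rows x -95..95, cols y -95..95'); print(H.astype(int))
for r in ctrl.search_frame('scene','cap1')[:5]: print(r)
for r in ctrl.search_frame('scene','flap')[:3]: print('flap',r)
s,im2,d2=snap('top')
for r in ctrl.search_frame('top','cap1')[:5]: print('top',r)
```

```text
inside 1034
rows x -95..95, cols y -95..95
[[-1 -1 10 -1 -1  5  9  5  6  4  4 -1 -1 -1 -1 -1 -1 -1 -1 -1]
 [-1 -1 -1  2 10  6  6  7  5  8 -1 -1 -1 -1 -1 -1 -1 -1 -1 -1]
 [-1 -1  9  6  5  7  5  8  5  7  0 -1 -1 -1 -1 -1 -1 -1 -1 -1]
 [-1 -1  4  8  5  3  7  8  5  7  1 -1 -1 -1 -1 -1 -1 -1 -1 -1]
 [-1 -1  6  6  5  6 11  4  8  4  6 -1 -1 -1 -1 -1 -1 -1 -1 -1]
 [-1 -1  8  8  5  7  8  5  8  7 -1 -1 -1 -1 -1 -1 -1 -1 -1 -1]
 [-1 -1  6  7  6  9  5  9 22 21 -1 -1 -1 -1 -1 -1 -1 -1 -1 -1]
 [-1 -1  7  8  7 10  6 16 41 -1 -1 -1 -1 -1 -1 -1 -1 -1 -1 -1]
 [-1 -1  7  8  5  6  6 22 51 -1 -1 -1 -1 -1 -1 -1 -1 -1 -1 -1]
 [-1 -1  7  5  5  8  7 46 21 18 -1 -1 -1 -1 -1 -1 -1 -1 -1 -1]
 [-1 -1  4  4 -1 -1 -1 56 18 -1 -1 -1 -1 -1 -1 -1 -1 -1 -1 -1]
 [-1 -1  5 -1 -1  6  4  4  1 -1 -1 -1 -1 -1 -1 -1 -1 -1 -1 -1]
 [-1 -1 -1  6  5  4  7  7  6  4  4 -1 -1  0  2 -1 -1 -1 -1  6]
 [-1 -1  8  6  5  5  6  6  6  5  9  6  6  5  8  9  5  9  6  5]
 [-1 -1  8  4  9  7  8  7  8  5  4  6  8  6  6  7  7  6  8  7]
 [-1 -1  7  5  9  8  7  9  7  7 10  4  7  8  8  5  7  5  4  4]
 [-1 -1  8  9  8  7  8  6  6  7  7  4  8  7  5  7  8  5  6  8]
 [-1 -1  9  8  7  8  8  6  6  9  8  9  5  5  7  5  3  4  8  6]
 [-1 -1  8  6  6  7  6  8  5  6  8  8  8  7  8  8  5  5  4  5]
 [-1 -1 -1 -1 -1 -1 -1 -1 -1 -1 -1 -1 -1 -1 -1 -1 -1 -1 -1 -1]]
{'box': [323.6, 179.4, 373.4, 218.9], 'conf': 0.19}
flap {'box': [325.3, 180.6, 374.7, 224.2], 'conf': 0.55}
top {'box': [311.0, 200.4, 317.6, 207.3], 'conf': 0.21}
```

Request:
send_rows:
  targets:
    - {"offset":[4,1,0],"spin":0}
    - {"offset":[8,2.5,0],"spin":0}
    - {"offset":[12,4,-3],"spin":0}
    - {"offset":[14.9,4.8,-7],"spin":0}
    - {"offset":[14.9,4.8,-11],"spin":0}
    - {"offset":[14.9,4.8,-15],"spin":0}
    - {"offset":[14.9,4.8,-19],"spin":0}
    - {"offset":[14.9,4.8,-21.3],"spin":0}
  grip: 0

```text
time_s: 40.1
eef_pos: [520.4, -151.8, 115.4]
ee_rot: [-0.0, 0.996, -0.085, -0.001]
force: [-0.3, -0.1, 0.2]
grip_width: 0.001
grip_force: 0.0
```

Request:
send_rows:
  targets:
    - {"offset":[0,0,0],"spin":0}
    - {"offset":[0,0,0],"spin":0}
    - {"offset":[0,0,0],"spin":0}

```text
time_s: 40.35
eef_pos: [522.1, -153.3, 120.8]
ee_rot: [0.001, 0.996, -0.086, 0.002]
force: [-0.0, 0.3, 0.5]
grip_width: -0.0
grip_force: 0.0
```

```bash
cat > box.py <<'E'
from h import *
np.set_printoptions(precision=0,suppress=True,linewidth=200)
a=-.17
def st(P):
    S=P-np.array([585.5,7,0]); return S[...,0]*np.cos(a)+S[...,1]*np.sin(a), -S[...,0]*np.sin(a)+S[...,1]*np.cos(a), P[...,2]
s,im,d=snap('wrist','w12.png'); P=cloud('wrist',d,s); x,y,z=st(P); print(s['eef_pos'],s['time_s'])
k,T=c2w('wrist',s); print('cam',st(T[:3,3]))
ins=(abs(x)<98)&(abs(y)<98)&(z<157)&(z>-5)
H=np.full((20,20),-1.); 
for i in range(20):
    for j in range(20):
        k=ins&(x>=-100+10*i)&(x<-90+10*i)&(y>=-100+10*j)&(y<-90+10*j)
        if k.sum()>=3: H[i,j]=np.median(z[k])
print(H.astype(int))
for r in ctrl.search_frame('wrist','cap1')[:5]:
    b=r['box']; u,v=int((b[0]+b[2])/2),int((b[1]+b[3])/2); print(r, [float(q[v,u]) for q in (x,y,z)])
E
python3 box.py
```

```text
[ 522. -153.  121.] 40.35
cam (np.float64(32.17299773854583), np.float64(-169.07384376094495), array(264.))
[[ -1  -1   8   8   8   8   8   8   8   8   8   8   8   8   8   8   8   8   8  -1]
 [ -1  -1   8   8   8   8   8   8   8   8   8   8   8   8   8   8   8   8   8  -1]
 [ -1  -1   8   8   8   8   8   8   8   8   8   8   8   8   8   8   8   8   8  -1]
 [ -1  -1   8   8   8   8   8   8   8   8   8   8   8   8   8   8   8   8   8  -1]
 [ -1  -1   8   8   8   8   8   8   8   8   8   8   8   8   8   8   8   8   8  -1]
 [ -1  -1   8   8   8   8   8   8   8   8   8   8   8   8   8   8   8   8   7  -1]
 [ -1  -1   8   8   8   8   8   8  24  24  24  23   8   8   8   8   8   8  -1  -1]
 [ -1  -1   8   8   8   8   8  22  36  42  43  45  -1  -1  -1   8   8   8  -1  -1]
 [ -1  -1   8   8   8   8   8  38  55  56  57  55  -1  -1  -1   8   8   8  -1  -1]
 [ -1  -1   8   8   8   8   8  50  64  68  66   8  -1  -1  -1   8   8   8  -1  -1]
 [ -1  -1   8   8   8   8   8   9  60  63  23   8   8  -1  -1  -1  -1  -1  -1  -1]
 [ -1  -1   8   8   8   8   9  83  82  78   8   8   8  -1  -1  -1  -1  -1  -1  
[... 301 characters left out ...]
8   8  -1  -1  -1  -1  -1  -1  -1]
 [ -1  -1  -1  -1  -1  -1  -1  -1  -1  -1  -1  -1  -1  -1  -1  -1  -1  -1  -1  -1]
 [ -1  -1   8  -1  -1  -1  -1  -1  -1  -1  -1  -1  -1  -1  -1  -1  -1  -1  -1  -1]
 [ -1  -1   8   8   8  -1  -1  -1  -1  -1  -1  -1  -1  -1  -1  -1  -1  -1  -1  -1]
 [ -1  -1   8   8   8   8   8  -1  -1  -1  -1  -1  -1  -1  -1  -1  -1  -1  -1  -1]]
{'box': [17.9, 150.0, 109.4, 196.6], 'conf': 0.95} [-5.241367248077012, -18.731893279509812, 65.75603945336587]
{'box': [69.8, 145.3, 130.2, 211.9], 'conf': 0.8} [-11.727460880967776, -28.89344938565673, 48.78778419232944]
{'box': [0.0, 104.3, 59.6, 154.3], 'conf': 0.56} [21.707298826414686, -25.696095598084042, 91.39697775560032]
```

```bash
cat > pile.py <<'E'
import re
exec(open('box.py').read().split('H=np.full')[0])
# normals
q=np.stack([x,y,z],-1)
m=ins&(z>13)&(x>-60)&(x<60)&(abs(y)<75)
pts=q[m]; uv=np.argwhere(m)
ph=1.2; n=np.array([-np.sin(ph),0,np.cos(ph)]); u=np.array([-np.cos(ph),0,-np.sin(ph)]); h0=np.array([60,0,157.])
rng=np.random.default_rng(0); rem=np.ones(len(pts),bool)
print(len(pts))
for it in range(9):
    P0=pts[rem]; best=None
    if len(P0)<80: break
    for _ in range(400):
        i=rng.integers(len(P0)); c=P0[i]; near=P0[np.linalg.norm(P0-c,axis=1)<12]
        if len(near)<15: continue
        t=near[rng.choice(len(near),3,replace=False)]; nn=np.cross(t[1]-t[0],t[2]-t[0]); l=np.linalg.norm(nn)
        if l<20: continue
        nn/=l; k=(abs((P0-c)@nn)<1.0)&(np.linalg.norm(P0-c,axis=1)<50)
        if best is None or k.sum()>best[0]: best=(k.sum(),nn*np.sign(nn[2]+1e-9),k)
    k=best[2]; S=P0[k]; c=S.mean(0); nn=np.linalg.svd(S-c,full_matrices=False)[2][2]; nn*=np.sign(nn[2])
    print(best[0],'n',np.round(nn,2),'tilt',round(float(np.degrees(np.arccos(nn[2])))),'c',c.round(),'min',S.min(0).round(),'max',S.max(0).round(),'flap h',((S-h0)@n).mean().round())
    idx=np.where(rem)[0]; rem[idx[k]]=False
E
python3 pile.py
```

```text
[ 522. -153.  121.] 40.45
cam (np.float64(32.08638632139481), np.float64(-169.0675472677037), array(264.))
12825
4421 n [-1. -0.  0.] tilt 69 c [ 33. -43.  91.] min [ 17. -60.  48.] max [ 47. -11. 127.] flap h 1.0
1606 n [-1. -0.  1.] tilt 56 c [-17.  -8.  53.] min [-38. -29.  20.] max [-4. 16. 71.] flap h 34.0
1095 n [-1. -0.  0.] tilt 68 c [ 11. -16.  80.] min [ -4. -29.  43.] max [ 21.   8. 101.] flap h 17.0
878 n [ 0. -1.  0.] tilt 89 c [ 11. -27.  72.] min [-18. -30.  40.] max [ 30. -25.  95.] flap h 15.0
691 n [-0.  1.  0.] tilt 88 c [ 36. -58.  91.] min [ 19. -60.  47.] max [ 48. -57. 126.] flap h -2.0
880 n [ 0. -0.  1.] tilt 1 c [-19. -14.  24.] min [-40. -28.  23.] max [ 4. 13. 26.] flap h 26.0
567 n [ 0. -1.  1.] tilt 44 c [ -1. -18.  63.] min [-10. -27.  48.] max [20.  5. 76.] flap h 23.0
595 n [ 0. -1.  0.] tilt 63 c [ 26. -22.  94.] min [ 18. -28.  83.] max [ 34. -19. 101.] flap h 9.0
313 n [-0.  1.  0.] tilt 88 c [-10. -26.  36.] min [-22. -29.  13.] max [ 19. -20.  60.] flap h 22.0
```

The pile: one cap flat on the floor, one leaning on it, and one high against the flap (centre z about 76, above the box wall). I want them properly down in the box, so I'll nudge the high one with the blade from the -y side. First I check where the legs are.

```bash
cat > legs.py <<'E'
exec(open('box.py').read().split("s,im,d=snap")[0])
for c in ('wrist','scene'):
    s,im,d=snap(c); P=cloud(c,d,s); x,y,z=st(P)
    for nm,(y0,y1) in {'-y':(-114,-68)}.items():
        m=(y>y0)&(y<y1)&(z>78)&(z<225)&(abs(x)<100)
        h,e=np.histogram(x[m],bins=20,range=(-100,100)); print(c,nm,h)
        for i in range(20):
            if h[i]>8:
                k=m&(x>=e[i])&(x<e[i+1]); print(e[i],'y',np.percentile(y[k],[2,98]),'z',np.percentile(z[k],[2,98]))
s,im,d=snap('wrist'); P=cloud('wrist',d,s)
E
python3 legs.py
```

```text
wrist -y [   0    0    0    0  295 3556    0  755   13    0    0    0    0    0 3734 2869    0    0    0    0]
-60.0 y [-78. -68.] z [171. 173.]
-50.0 y [-113.  -69.] z [ 91. 173.]
-30.0 y [-114. -108.] z [200. 211.]
-20.0 y [-114. -112.] z [207. 211.]
40.0 y [-114.  -89.] z [125. 174.]
50.0 y [-114.  -92.] z [171. 174.]
scene -y [ 0  0  0  0  5 21  1  3  0  0  0  0  0  0 23 38  0  0  0  0]
-50.0 y [-113.  -69.] z [ 86. 177.]
40.0 y [-113.  -72.] z [167. 175.]
50.0 y [-113.  -68.] z [115. 177.]
```

Legs at x = ±50 leave a gap, so I'll grip the handle near its rear end for reach.

Request:
send_rows:
  targets:
    - {"offset":[-1,-4,2],"spin":0.02}
    - {"offset":[-3,-8,3],"spin":0.02}
    - {"offset":[-5,-12,0],"spin":0.02}
    - {"offset":[-7,-16,-3],"spin":0.02}
    - {"offset":[-8.05,-18.8,-5],"spin":0.02}
    - {"offset":[-8.05,-18.8,-7],"spin":0.02}
    - {"offset":[-8.05,-18.8,-8],"spin":0.02}
    - {"offset":[-8.05,-18.8,-8],"spin":0.02}
  grip: 0.7

```text
time_s: 41.32
eef_pos: [439.1, -340.4, 36.2]
ee_rot: [-0.002, 0.997, -0.077, -0.002]
force: [0.3, -0.0, -0.5]
grip_width: 0.699
grip_force: 0.0
```

Request:
send_rows:
  targets:
    - {"offset":[0,0,-1.2],"spin":0}
    - {"offset":[0,0,-2.4],"spin":0}
    - {"offset":[0,0,-3.4],"spin":0}
    - {"offset":[0,0,-3.4],"spin":0}
    - {"offset":[0,0,-3.4],"spin":0}

```text
time_s: 41.73
eef_pos: [440.7, -340.2, 4.2]
ee_rot: [-0.0, 0.997, -0.075, -0.0]
force: [0.3, -0.4, 0.3]
grip_width: 0.698
grip_force: 0.0
```

Run:
```python
from h import *
np.set_printoptions(precision=1,suppress=True)
s,im,d=snap('wrist'); P=cloud('wrist',d,s); print(s['eef_pos'],s['ee_rot'])
z=P[...,2]; k=(z>18)&(z<33)&(P[...,0]>430)&(P[...,0]<570)&(abs(P[...,1]+347)<40)
hsv=cv2.cvtColor(im,cv2.COLOR_RGB2HSV); k&=(hsv[...,1]>80)
p=P[k][:,:2].astype(np.float32); print(len(p),cv2.minAreaRect(p))
for xx in (470,490,510,530):
    q=p[abs(p[:,0]-xx)<3]; print(xx,len(q),(q[:,1].min()+q[:,1].max())/2 if len(q) else 0)
```

```text
[ 440.7 -340.2    4.2] [-0.   1.  -0.1 -0. ]
17333 ((481.5948486328125, -349.0010681152344), (22.174358367919922, 106.68341064453125), 81.63795471191406)
470 934 -347.16724
490 1044 -350.06616
510 1197 -353.2124
530 1144 -355.91498
```

Request:
send_rows:
  targets:
    - {"offset":[0,-0.27,0.2],"spin":0}
    - {"offset":[0,-0.27,0.2],"spin":0}

```text
time_s: 41.95
eef_pos: [441.0, -344.1, 7.4]
ee_rot: [0.001, 0.997, -0.075, 0.001]
force: [-0.1, -1.1, 0.4]
grip_width: 0.705
grip_force: 0.0
```

Request:
send_rows:
  targets:
    - {"offset":[0,0,0],"spin":0}
    - {"offset":[0,0,0],"spin":0}
    - {"offset":[0,0,0],"spin":0}
    - {"offset":[0,0,0],"spin":0}
    - {"offset":[0,0,0],"spin":0}
    - {"offset":[0,0,0],"spin":0}
  grip: 0
  squeeze: 110

```text
time_s: 42.45
eef_pos: [440.7, -343.5, 6.9]
ee_rot: [0.0, 0.997, -0.075, 0.0]
force: [-1.3, 1.8, 6.4]
grip_width: 0.232
grip_force: 108.2
```

Request:
send_rows:
  targets:
    - {"offset":[0,0,1],"spin":0}
    - {"offset":[0,0,3],"spin":0}
    - {"offset":[0,0,6],"spin":0}
    - {"offset":[0,0,9],"spin":0}
    - {"offset":[0,0,12],"spin":0}
    - {"offset":[0,0,15],"spin":0}
    - {"offset":[0,0,15],"spin":0}

```text
time_s: 43.03
eef_pos: [442.0, -345.0, 162.7]
ee_rot: [0.004, 0.997, -0.075, 0.003]
force: [0.5, -0.1, -1.1]
grip_width: 0.233
grip_force: 107.7
```

Request:
send_rows:
  targets:
    - {"offset":[2,0,0],"spin":0.12}
    - {"offset":[4,0,0],"spin":0.24}
    - {"offset":[6,0.5,0],"spin":0.36}
    - {"offset":[8,1,0],"spin":0.48}
    - {"offset":[10,1,0],"spin":0.6}
    - {"offset":[10.8,1,0],"spin":0.72}
    - {"offset":[10.8,1,0],"spin":0.84}
    - {"offset":[10.8,1,0],"spin":0.96}

```text
time_s: 43.7
eef_pos: [548.7, -332.9, 155.6]
ee_rot: [-0.001, 0.918, 0.397, -0.0]
force: [-1.1, 0.2, -1.7]
grip_width: 0.228
grip_force: 107.7
```

Request:
send_rows:
  targets:
    - {"offset":[0,0,0],"spin":0.12}
    - {"offset":[0,0,0],"spin":0.24}
    - {"offset":[0,0.5,0],"spin":0.36}
    - {"offset":[0,1,0],"spin":0.48}
    - {"offset":[0,1.7,0],"spin":0.59}
    - {"offset":[0,1.7,0],"spin":0.59}
    - {"offset":[0,1.7,0],"spin":0.59}

```text
time_s: 44.28
eef_pos: [548.4, -316.2, 156.2]
ee_rot: [-0.0, 0.766, 0.643, -0.0]
force: [0.2, -0.7, -1.4]
grip_width: 0.231
grip_force: 107.9
```

```bash
cat > bl.py <<'E'
exec(open('box.py').read().split("s,im,d=snap")[0])
s,im,d=snap('wrist'); P=cloud('wrist',d,s); print(np.round(s['eef_pos'],1),s['ee_rot'],s['force'])
x,y,z=st(P); x0,y0,_=st(np.array(s['eef_pos'])); print('tcp stand',x0,y0)
for v in range(0,260,30):
    k=abs(z[v]-s['eef_pos'][2]-15)<15
    k[:250]=False;k[390:]=False
    if k.sum(): print(v,'x',np.round((x[v][k].min()+x[v][k].max())/2,1),'y',np.round(np.median(y[v][k]),1),'z',np.round(np.median(z[v][k]),1))
E
python3 bl.py
```

```text
[ 548. -316.  156.] [-0.  1.  1. -0.] [ 0. -1. -1.]
tcp stand 18.13759398845292 -324.80942486191077
0 x 19.9 y -225.5 z 173.8
30 x 19.9 y -235.2 z 177.0
60 x 19.7 y -244.3 z 177.1
90 x 19.9 y -253.8 z 176.9
120 x 19.9 y -263.8 z 177.0
150 x 19.9 y -274.2 z 177.0
180 x 19.9 y -285.1 z 177.0
210 x 20.0 y -296.5 z 177.1
240 x 20.1 y -308.6 z 176.7
```

Request:
send_rows:
  targets:
    - {"offset":[0,0,-2.5],"spin":0}
    - {"offset":[0,0,-5],"spin":0}
    - {"offset":[0,0,-7],"spin":0}
    - {"offset":[0,0,-7.75],"spin":0}
    - {"offset":[0,0,-7.75],"spin":0}
    - {"offset":[0,0,-7.75],"spin":0}

```text
time_s: 44.83
eef_pos: [548.8, -316.9, 79.7]
ee_rot: [0.0, 0.766, 0.643, 0.0]
force: [-0.3, 0.3, -1.0]
grip_width: 0.228
grip_force: 107.9
```

Request:
send_rows:
  targets:
    - {"offset":[0.34,2,0],"spin":0}
    - {"offset":[0.68,4,0],"spin":0}
    - {"offset":[1.02,6,0],"spin":0}
    - {"offset":[1.3,7.5,0],"spin":0}
    - {"offset":[1.5,8.8,0],"spin":0}
    - {"offset":[1.5,8.8,0],"spin":0}

```text
time_s: 45.33
eef_pos: [564.3, -226.4, 79.9]
ee_rot: [0.0, 0.765, 0.644, 0.0]
force: [0.3, -0.2, -1.5]
grip_width: 0.23
grip_force: 107.9
```

Request:
send_rows:
  targets:
    - {"offset":[0.17,1,0],"spin":0}
    - {"offset":[0.34,2,0],"spin":0}
    - {"offset":[0.5,3,0],"spin":0}
    - {"offset":[0.5,3,0],"spin":0}

```text
time_s: 45.67
eef_pos: [568.8, -196.7, 78.9]
ee_rot: [-0.0, 0.765, 0.644, 0.0]
force: [0.1, 0.4, -1.9]
grip_width: 0.231
grip_force: 107.9
```

Request:
send_rows:
  targets:
    - {"offset":[0.17,1,0],"spin":0}
    - {"offset":[0.34,2,0],"spin":0}
    - {"offset":[0.5,3,0],"spin":0}
    - {"offset":[0.6,3.5,0],"spin":0}
    - {"offset":[0.6,3.5,0],"spin":0}

```text
time_s: 46.08
eef_pos: [574.7, -161.9, 78.9]
ee_rot: [-0.0, 0.765, 0.644, 0.0]
force: [-0.3, -1.0, -0.6]
grip_width: 0.231
grip_force: 107.9
```

```bash
sed -e "s/'wrist','w12.png'/'scene'/; s/'wrist'/'scene'/g" -e 's/>=3/>=1/' box.py > boxs.py; python3 boxs.py | sed -n 3,40p
```

```text
[[ -1  -1  -1  -1  -1  -1  -1  -1  -1  -1  -1  -1  -1  -1  -1  -1  -1  -1  -1  -1]
 [ -1  -1  -1  -1  -1  -1  -1  -1  -1  -1  -1  -1  -1  -1  -1  -1  -1  -1  -1  -1]
 [ -1  -1  -1  -1  -1  -1  -1  -1  -1  -1  -1  -1  -1  -1  -1  -1  -1  -1  -1  -1]
 [ -1  -1  -1  -1  -1  -1  -1  -1  -1  -1  -1  -1  -1  -1  -1  -1  -1  -1  -1  -1]
 [ -1  -1  -1  -1  -1  -1  -1  -1  -1  -1  -1  -1  -1  -1  -1  -1  -1  -1  -1  -1]
 [ -1  -1  -1  -1  -1  -1  -1  -1  -1  -1  -1  -1  -1  -1  -1  -1  -1  -1  -1  -1]
 [ -1  -1  -1  -1  -1  -1  -1  -1  -1  -1  -1  -1  -1  -1  -1  -1  -1  -1  -1  -1]
 [ -1  -1  -1  -1  -1   9   8   9  -1  -1  -1  -1  -1  -1  -1  -1  -1  -1  -1  -1]
 [ -1  -1  -1  -1  -1   8   8  23  22  -1  -1  -1  -1  -1  -1  -1  -1  -1  -1  -1]
 [ -1  -1  -1  -1  -1  -1  -1  29  -1  -1  -1  -1  -1  -1  -1  -1  -1  -1  -1  -1]
 [ 99  -1  94  95  -1  -1  -1  -1  -1  -1  -1  -1  -1  -1  -1  -1  -1  -1  -1  -1]
 [ 97 100  96  92  88  88  86   5  -1  -1  -1  -1  -1  -1  -1  -1  -1  -1  -1  -1]
 [ 98  99  -1  50   8   4   5   5   8   7   4  -1  -1   3   5   8   5   3  -1   2]
 [ -1  -1   4   9   4   7   7   6   7   5   7   7   8   6   7   8   7   8   6   8]
 [ -1  -1   8   6   8   5   6   8   6   5   6   8   6   7   6   7   7   8   7   8]
 [ -1  -1   6   4   7   8   8   7   7   8   7   7   8   4   6   7   8   6   8   8]
 [ -1  -1   7   8   9  10  10   6   6   7   7   7   5   6   9   6   8   9   7   6]
 [ -1  -1   8   7  10   6   4   6   6   8   7  10   7   8   6   6   5   5   7   7]
 [ -1  -1   6  10   7   8   7   6   9   8   8   6   7   6   4   7   7   7   3   4]
 [ -1  -1  -1  -1  -1  -1  -1  -1  -1  -1  -1  -1  -1  -1  -1  -1  -1  -1  -1  -1]]
```

The pile changed. I retract, then look again from the earlier viewing pose while still holding the blade.

Request:
send_rows:
  targets:
    - {"offset":[-0.34,-2,0],"spin":0}
    - {"offset":[-1.02,-6,0],"spin":0}
    - {"offset":[-1.7,-10,0],"spin":0}
    - {"offset":[-2.4,-14,0],"spin":0}
    - {"offset":[-3,-17,0],"spin":0}
    - {"offset":[-4,-19,2],"spin":-0.1}
    - {"offset":[-5,-19,4],"spin":-0.22}
    - {"offset":[-5,-19,4.2],"spin":-0.34}

```text
time_s: 46.85
eef_pos: [523.7, -356.4, 124.3]
ee_rot: [0.002, 0.865, 0.501, 0.0]
force: [0.3, 0.3, -0.7]
grip_width: 0.231
grip_force: 108.2
```

Request:
send_rows:
  targets:
    - {"offset":[0,0,0],"spin":-0.12}
    - {"offset":[0,0,0],"spin":-0.24}
    - {"offset":[0,0,0],"spin":-0.36}
    - {"offset":[0,0,0],"spin":-0.48}
    - {"offset":[0,0,0],"spin":-0.6}
    - {"offset":[0,0,0],"spin":-0.72}
    - {"offset":[0,0,0],"spin":-0.84}
    - {"offset":[0,0,0],"spin":-0.96}

```text
time_s: 47.52
eef_pos: [524.2, -353.9, 120.8]
ee_rot: [-0.0, 0.999, 0.046, -0.0]
force: [0.4, -0.7, -0.9]
grip_width: 0.232
grip_force: 108.1
```

Request:
send_rows:
  targets:
    - {"offset":[0,4,0],"spin":-0.12}
    - {"offset":[0,8,0],"spin":-0.24}
    - {"offset":[0,12,0],"spin":-0.27}
    - {"offset":[0,16,0],"spin":-0.27}
    - {"offset":[0,19,0],"spin":-0.27}
    - {"offset":[0,20,0],"spin":-0.27}
    - {"offset":[0,20,0],"spin":-0.27}
    - {"offset":[0,20,0],"spin":-0.27}

```text
time_s: 48.18
eef_pos: [524.7, -154.1, 121.1]
ee_rot: [0.0, 0.996, -0.085, 0.0]
force: [-0.4, -0.8, -1.1]
grip_width: 0.229
grip_force: 108.3
```

```bash
python3 box.py; python3 pile.py
```

```text
[ 525. -154.  121.] 48.1833
cam (np.float64(35.26533376854005), np.float64(-169.50939369329348), array(264.))
[[ -1  -1   8   8   8   8   8   8   8   8   8   8   8   8   8   8   8   8   8  -1]
 [ -1  -1   8   8   8   8   8   8   8   8   8   8   8   8   8   8   8   8   8  -1]
 [ -1  -1   8   8   8   8   8   8   8   8   8   8   8   8   8   8   8   8   8  -1]
 [ -1  -1   8   8   8   8   8   8   8   8   8   8   8   8   8   8   8   8   8  -1]
 [ -1  -1   8   8   8   8   8   8   8   8   8   8   8   8   8   8  23  -1  -1  -1]
 [ -1  -1   8   8   8   8   8   8   8   8   8   8   8   8   8  19  24  -1  -1  -1]
 [ -1  -1   8   8   8   8   8   8  24  24  24  24   8   8   8  19  24  -1  -1  -1]
 [ -1  -1   8   8   8   8   8  19  24  24  24  24  -1   8   8  18  22  -1  -1  -1]
 [ -1  -1   8   8   8   8   8  19  24  25  40  45  44  38  -1   8   9   8  -1  -1]
 [ -1  -1   8   8   8   8   8  12  24  37  47  46  39  33  -1   8   8   7  -1  -1]
 [ -1  -1   8   8   8   8   8   8   8  36  44  39  32  26   8   8   8  -1  -1  -1]
 [ -1  -1   8   8   8   8   9  49  49  36  41  49  31  22   8   8   8  -1  -1
[... 1292 characters left out ...]
. 32. 27.] flap h 26.0
1158 n [0. 0. 1.] tilt 43 c [ 2. 17. 40.] min [-15.  -1.  21.] max [16. 38. 53.] flap h 12.0
724 n [-0.  1.  0.] tilt 89 c [ 36. -58.  89.] min [ 18. -60.  46.] max [ 46. -57. 124.] flap h -2.0
653 n [-0. -1.  1.] tilt 46 c [-4. -5. 39.] min [-38. -28.  14.] max [22. 15. 62.] flap h 17.0
600 n [ 0. -0.  1.] tilt 0 c [-39.  56.  24.] min [-58.   8.  23.] max [-17.  69.  25.] flap h 44.0
446 n [ 0. -1.  0.] tilt 71 c [ 6. -5. 36.] min [-33. -26.  13.] max [23. 12. 65.] flap h 7.0
416 n [-1. -0.  1.] tilt 48 c [-13.   3.  41.] min [-38. -28.  13.] max [-1. 15. 51.] flap h 27.0
319 n [-0.  0.  1.] tilt 6 c [-26.  18.  23.] min [-54. -24.  17.] max [14. 62. 29.] flap h 31.0
```

One cap now lies flat at (-39,56). Another lies flat near the middle, and the third leans low on it with its top at z 53, so all are well inside the box. The flap is at about 69° (1.2 rad). I return the blade to its mat.

Request:
send_rows:
  targets:
    - {"offset":[-1,-4,0],"spin":0.02}
    - {"offset":[-3,-8,0],"spin":0.02}
    - {"offset":[-5,-12,0],"spin":0.02}
    - {"offset":[-7,-16,-1],"spin":0.02}
    - {"offset":[-8.4,-18.95,-3],"spin":0.02}
    - {"offset":[-8.4,-18.95,-6],"spin":0.02}
    - {"offset":[-8.4,-18.95,-9],"spin":0.02}
    - {"offset":[-8.4,-18.95,-9],"spin":0.02}

```text
time_s: 49.0
eef_pos: [437.4, -342.2, 25.6]
ee_rot: [-0.003, 0.997, -0.077, -0.003]
force: [-0.1, 0.2, -2.5]
grip_width: 0.234
grip_force: 108.3
```

Request:
send_rows:
  targets:
    - {"offset":[0,0,-0.8],"spin":0}
    - {"offset":[0,0,-1.6],"spin":0}
    - {"offset":[0,0,-2.1],"spin":0}
    - {"offset":[0,0,-2.3],"spin":0}
    - {"offset":[0,0,-2.3],"spin":0}
    - {"offset":[0,0,-2.3],"spin":0}

```text
time_s: 49.5
eef_pos: [440.9, -343.0, 8.5]
ee_rot: [0.0, 0.997, -0.075, 0.0]
force: [-0.6, -0.0, -1.0]
grip_width: 0.229
grip_force: 108.4
```

Request:
send_rows:
  targets:
    - {"offset":[0,0,-0.1],"spin":0}
    - {"offset":[0,0,-0.15],"spin":0}
    - {"offset":[0,0,-0.15],"spin":0}

```text
time_s: 49.75
eef_pos: [440.8, -343.1, 6.9]
ee_rot: [0.0, 0.997, -0.076, 0.0]
force: [-0.3, 0.8, 3.2]
grip_width: 0.228
grip_force: 109.2
```

Request:
send_rows:
  targets:
    - {"offset":[0,0,0],"spin":0}
    - {"offset":[0,0,0],"spin":0}
    - {"offset":[0,0,0],"spin":0}
    - {"offset":[0,0,0],"spin":0}
    - {"offset":[0,0,3],"spin":0}
    - {"offset":[0,0,7],"spin":0}
    - {"offset":[0,0,11],"spin":0}
    - {"offset":[-1,0,15],"spin":0}
  grip: 0.6

```text
time_s: 50.42
eef_pos: [431.0, -342.6, 158.2]
ee_rot: [0.0, 0.997, -0.075, 0.0]
force: [0.3, 0.1, -0.2]
grip_width: 0.599
grip_force: 0.0
```

Request:
send_rows:
  targets:
    - {"offset":[-4,0,3],"spin":0}
    - {"offset":[-8,0,6],"spin":0}
    - {"offset":[-8,0,10],"spin":0}
    - {"offset":[-8,0,10],"spin":0}

```text
time_s: 50.75
eef_pos: [349.6, -344.1, 262.0]
ee_rot: [0.003, 0.997, -0.076, 0.002]
force: [0.9, 0.1, 0.1]
grip_width: 0.603
grip_force: 0.0
```

Run:
```python
from h import *
np.set_printoptions(precision=1,suppress=True)
s,im,d=snap('wrist','w13.png'); P=cloud('wrist',d,s); print(s['eef_pos'],s['force'],s['time_s'])
z=P[...,2]; hsv=cv2.cvtColor(im,cv2.COLOR_RGB2HSV)
k=(z>16)&(z<35)&(P[...,0]>400)&(abs(P[...,1]+347)<45)&(hsv[...,1]>80)
p=P[k]; print(cv2.minAreaRect(p[:,:2].astype(np.float32)),np.percentile(p[:,2],[5,50,95]))
b=(z>12)&(z<22)&(P[...,0]>540)&(P[...,0]<660)&(abs(P[...,1]+365)<30); print('blade z',np.percentile(z[b],[5,50,95]),b.sum(),P[b][:,0].max())
k=(z>2)&(z<30)&(hsv[...,2]<70)&(P[...,0]>380)&(P[...,0]<680)&(P[...,1]<-250)&(P[...,1]>-430); print('mat',cv2.minAreaRect(P[k][:,:2].astype(np.float32)))
s,im,d=snap('scene'); P=cloud('scene',d); z=P[...,2]
c=P-np.array([585.5,7,0]); k=(abs(c[...,0])<45)&(abs(c[...,1])<45)&(z>200); print('cover z',np.percentile(z[k],[2,50,98]),k.sum())
for r in ctrl.place_of('scene','cap1')[:5]: print(r['conf'],r['uv'],ray('scene',r['uv'],z=24))
```

```text
[ 349.6 -344.1  262. ] [0.9 0.1 0.1] 50.75
((473.4755859375, -348.460205078125), (22.00294303894043, 94.4250717163086), 81.79817962646484) [25.3 28.  29.4]Traceback (most recent call last):
  File "<stdin>", line 7, in <module>
    return _quantile_unchecked(
        a, q, axis, out, overwrite_input, method, keepdims, weights)
    return _ureduce(a,
                    func=_quantile_ureduce_func,
    ...<5 lines>...
                    overwrite_input=overwrite_input,
                    method=method)
    r = func(a, **kwargs)
    result = _quantile(arr,
                       quantiles=q,
    ...<2 lines>...
                       out=out,
                       weights=wgt)
    slices_having_nans = np.isnan(arr[-1, ...])
                                  ~~~^^^^^^^^^
IndexError: index -1 is out of bounds for axis 0 with size 0
```

The handle lies flat (top at 28) in its original place. One last check of the cover and the board before handing in.

Run:
```python
from h import *
np.set_printoptions(precision=1,suppress=True)
s,im,d=snap('scene'); P=cloud('scene',d); z=P[...,2]
c=P-np.array([585.5,7,0]); k=(abs(c[...,0])<45)&(abs(c[...,1])<45)&(z>200); cz=np.percentile(z[k],[2,50,98]); print('cover z',cz,k.sum())
b=(abs(P[...,0]-500)<85)&(abs(P[...,1]-325)<85); print('board z',np.percentile(z[b],[2,50,98,99.5]))
if abs(cz[1]-225)<4: print(ctrl.finish_job())
```

```text
cover z [218.8 223.8 228.7] 539
board z [-2.8  4.5 11.6 14.1]
the job is handed in; nothing more can be done
None
```

The job is handed in: the cover is shut, the floor hangs open, and the blade is flat on its mat. All three caps are in the catch box: two flat, and one leaning on another below the rim, freed from a jam against the open floor by a nudge with the blade.

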